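# Load the bracket stand and hold the dial gauge on its marked spot

## Robot

A 7-joint arm with a two-finger parallel gripper is mounted at the origin on a cart in front of the work surface, level with it; the furniture and walls round the work are solid. World frame = base frame: x ahead of the robot, y to its left, z up, the work surface at z = 0. Lengths are in mm, angles in rad, forces in N, time in s.
With the tool pointing down it reaches from about 400 to 850 mm from the base axis. Payload 10.4 kg.
Tool frame: the origin (TCP) lies on the centre line of the jaws, within the pads' length; the fingertips stand 22 mm ahead of it and the grasp point (between the pads) lies 3 mm ahead of it; z points along the fingers, y is the line along which they close (so a half turn about z gives the same grasp; the last joint's range is limited). The gripper opens to 85 mm and grips with 20 to 120 N. Pads are 22 mm wide; open, the fingers measure 114 mm over their backs; the gripper's body (76 mm by 85 mm) begins 54 mm behind the grasp point. The pads swing forward as they close: fully open they stand 13 mm farther back than shut.
Start: joints at [-1.229, 0.332, -0.065, 1.46, 0.022, 1.35, -0.088], TCP at [222.965, 583.897, 253.338] pointing down, gripper open.
Joint ranges: [-2.6, 2.6], [-0.5, 2.12], [-1.47, 1.34], [0.16, 2.42], [-1.27, 4.41], [0.06, 2.06], [-2.6, 2.6]. Speed limits (rad/s): [2.22, 2.22, 2.79, 2.79, 3.14, 3.14, 3.14].

## Interface

Orientations are given as a rotation vector (axis times angle).
In Python, from plant import r, grab_frame, camera_model, nets gives the robot as it stands.
- The arm moves only by the tool move_arm, never from a script. Its arguments are lists of equal length, an entry for each row: "fingers": the finger opening in m, from 0 to 0.0854; "dp": the shift along the tool's x, y, z in m, a list of three; "yaw": the turn about the tool's z in rad. In form: {"fingers": [fingers, ...], "dp": [[x, y, z], ...], "yaw": [yaw, ...]}. A call has 1 to 10 rows; each row shifts and turns the commanded pose from where the row before left it, along the tool's axes as they then stand; what a row does not reach is not made up. A row lasts 1/8 s, in which the tool goes at most 62.5 mm and 10.7 degrees, less where a joint would pass 70% of its speed; a pose out of reach is approached as far as the arm can. A call is refused whole if a number of a shift passes 0.0625 or a number of a turn 0.188, either way. A call with a gripper value outside its range is refused whole. The fingers move at their own pace and stop on an object; "grip_force" is the grip in N (left out, the last holds). Time passes only in rows, so rows that do not move let the fingers close. It gives the time, the measured TCP pose, the force, the opening and the grip force at its end, in the units of the state.
- r.observe(): the state, without advancing time (a new reading comes with each control period).
- grab_frame(name): name is "scene" or "top"; returns the picture (480x640x3 uint8, red, green, blue); there is no depth.
- camera_model(name): a dict with "intrinsics" (3x3 intrinsics, pixels), "xyz" and "rotation" of the camera in the world. Camera axes: x right, y down, z forward; pixel columns grow to the right and rows downward; lengths in mm; the calibration is good to about 2 mm. A picture is of the moment at which its call begins. camera_model takes no time and is no camera call.
- r.job_done(): hands the job in; it is judged then, once.
Trained networks look in the newest picture that a camera, given by its name, has taken for a name from the list of things; names that differ only in an ending like _2 or _b are one class to them, and where a whole thing is asked for, a point or a joint stands for the part that bears it (a point fixed in the world has none). Each returns a list of dicts, best first, with "conf" (0 to 1); they miss things now and then, are a little off and sometimes report something else, mostly with a low value. They report only what shows in the picture. A call takes as long as a camera call. They do not tell look-alikes from the thing itself.
- nets.masks_of(target, camera): "region" (480x640 bool, what is visible of it) and "at" ([column, row] in pixels, amid what is visible of it).
The state is a dict: "time": time; "joint_pos": joint angles; "qvel": joint speeds; "joint_torque": joint torques, N m; "position": TCP position; "orientation": TCP orientation; "contact_force": force on the tool from outside, world axes, zero at the start; "wrist_torque": the same for the moment, N m; "gripper_width": opening from 0.0 (shut) to 1.0 (fully open); "gripper_force": force on a finger pad.
Only numpy, scipy, OpenCV 4.12 (cv2) and the standard library are available. Lean on these libraries where they do the work, as an engineer would, in place of code of your own. Each camera call takes 0.05 s, during which the arm holds its last target. There are 200 camera calls.

## Task

Load the test stand by hanging the steel weight by its wire bail on the hook at the low end of the stand's sloping arm, and let go of it so that it hangs free. Then take the dial gauge out of its holder and hold it square to the arm's sloping upper face, the plunger's tip inside the ringed spot, pressed lightly so that the plunger is about half way in and never hard against its stop. Finish while holding the gauge there; leave the other things on the bench where they are.

Things in the scene. Friction and masses are not known exactly. Their poses are not given: they have to be found in the camera images.
- stand: Fixed test stand: grey base 90x100x12 mm, two uprights 201 mm high. Origin: underside, below the arm's pivot (185 mm up). z up. The aluminium arm, 30 mm wide, 10 thick, reaches 110 mm from the pivot along the stand's -x, falling at 0.35 rad, hook at its low end. Springy pivot: the arm sags 1 to 2 degrees under the weight, half a degree more when gauged. Stands on the mat (top z = 0.0076).
- mark (a point): Centre of the spot: thin dark ring 18 mm across with a dot, on the arm's sloping upper face, 60 mm from the pivot. Site z is the face's outward normal (unloaded it leans 0.35 rad from vertical towards the stand's -x), y level across the arm, x up the slope. Moves with the arm.
- hook_seat (a point): Where the bail rod's centre lies when hung, 7 mm above the centre of the hook's 8 mm rod. Axes of the mark; moves with the arm. The hook lies in the stand's x-z plane, open upward. Seen in the stand's level frame from here: upturned tip's centre 17 mm along -x (its top 17 mm up), arm's end 24 mm along +x, hook's lowest point 11 mm down.
- weight: Loose steel weight, 0.22 to 0.39 kg: disc 56 mm across, 24 high, with a stiff wire bail. Origin: centre of the underside, z up. Bail in the body's y-z plane: 6 mm rod, legs at y = +/-23 mm, rod centre 85 mm high at the top; window under it 58 mm high, 40 wide. Above it a black grip stub, 16x16 mm (sides along x and y), from 90 to 124 mm height. Stands on the mat.
- bail_top (a point): Centre of the bail's rod at its highest point, 85 mm above the weight's underside; axes of the weight.
- holder: Fixed grey block 62 x 62 x 60 mm on the glass mat with a 27 mm upright hole through its middle, in which the gauge stands. Origin: centre of the underside.
- gauge: Loose dial gauge, 0.15 kg, upright in the holder. Origin: lower end of its 22 mm barrel, z along the axis to the top. Barrel 0 to 30 mm, collar 36 mm across at 30 to 36 (rests on the holder), black grip body 22x22 mm (sides along x, y) 36 to 96. Dial 34 mm across at 64 stands out to 18 mm at -x: grip the +/-y sides. Plunger 8 mm thick, down to -24 when out. Lift 55 mm to clear the holder.
- grip (a point): Middle of the gauge's grip body, on the axis, 68 mm above the gauge's origin (92 mm above the tip of the plunger when out); axes of the gauge.
- tip (a point): The end of the plunger's ball tip, on the gauge's axis; axes of the gauge.
- plunger (a joint): How far the plunger is pushed into the gauge, in m: 0 is fully out, 0.012 is hard against its stop. It is sprung: about 1.2 N starts it moving, 3 N at 0.006, 4.8 N at 0.012.
- beaker_50: Bystander: small empty glass beaker, 45 mm across, 58 mm high, left of the stand's uprights. Origin: centre of the underside.
- tape_roll: Bystander: green roll of tape lying flat, 67 mm across, 19 mm high, right of the stand. Origin: centre of the underside.
- stopper: Bystander: brown rubber stopper, 32 mm across, 28 mm high, on the bare bench in front of the mat, to the left. Origin: centre of the underside.
- clip: Bystander: black binder clip, 32 x 29 x 36 mm, on the bare bench in front of the mat, to the right. Origin: centre of the underside.
Things that resemble listed ones, but are neither listed nor needed, are in the scene too. Of the things that look like the weight, the larger one is meant.

How it is judged:
By the outcome, as a careful person would: the job done as asked, in the order asked, and still so for the second after the job is handed in, while the arm keeps its last pose, push and grip.
It also fails if it takes over 67 s, if anything falls off the work surface, if the arm or the gripper's body presses on something with over 40 N, if the wrist force passes 120 N, or if a joint passes its speed limit or range.

## Working session

There is one attempt and no reset: what is moved stays moved. The work goes in short steps, Python scripts to look and compute and a tool call to move; the robot and the scene stay as the last step left them, time stands still between calls to the robot, and variables do not carry over. Pictures are saved under pics/ and viewed, at most 10 in all, crops included, and the job is handed in when it is done.

Besides the shell and the picture viewer there is one more tool, called after "Emit:" as a command line: name --pt "numbers of a row" for each row, then --argument value for the rest. move_arm: Moves the arm, as the interface text tells. Its arguments: {"type":"object","properties":{"fingers":{"type":"array","items":{"type":"number"}},"dp":{"type":"array","items":{"type":"array","items":{"type":"number"}}},"yaw":{"type":"array","items":{"type":"number"}},"grip_force":{"type":"number"}},"required":["fingers","dp","yaw"]}

```bash
mkdir -p pics; python3 - <<'E'
from plant import r,grab_frame,camera_model,nets
import cv2,numpy as np
o=r.observe();print(o['time'],o['position'],o['orientation'],o['contact_force'],o['gripper_width'])
for c in('scene','top'):
    f=grab_frame(c);cv2.imwrite(f'pics/{c}0.png',f[:,:,::-1]);m=camera_model(c);print(c,m)
    for t in('stand','mark','hook_seat','weight','holder','gauge'):
        for d in nets.masks_of(t,c)[:4]:
            ys,xs=np.where(d['region']);print(t,round(d['conf'],2),np.round(d['at']),xs.min(),xs.max(),ys.min(),ys.max(),len(xs))
print(r.observe()['time'])
E
```

```text
0.0 [222.86730702 583.5535076  252.54175614] [-5.69846883e-01 -3.08929117e+00  2.12239246e-03] [ 0.54693265 -0.56036159  0.33681588] 1.000107782634485
scene {'intrinsics': array([[444.15750669,   0.        , 313.43895549],
       [  0.        , 444.15750669, 228.83065086],
       [  0.        ,   0.        ,   1.        ]]), 'xyz': array([ 206.97939613, -437.0616003 ,  807.6468267 ]), 'rotation': array([-2.25384123,  0.65215404, -0.25648421])}
stand 0.72 [363. 278.] 304 388 228 325 3547
stand 0.32 [295. 233.] 285 307 202 247 577
mark 0.8 [348. 261.] 304 381 236 279 951
hook_seat 0.69 [344. 257.] 304 381 236 279 921
hook_seat 0.28 [298. 232.] 285 306 202 247 595
weight 0.64 [209. 199.] 202 216 180 208 237
weight 0.59 [295. 231.] 285 307 202 246 518
holder 0.66 [408. 363.] 386 434 340 384 1300
gauge 0.91 [414. 342.] 401 424 324 357 548
top {'intrinsics': array([[473.04244089,   0.        , 314.92815524],
       [  0.        , 473.04244089, 238.04963369],
       [  0.        ,   0.        ,   1.        ]]), 'xyz': array([ 474.94900956,  180.77787922, 1386.28717712]), 'rotation': array([-2.21907112,  2.17052958, -0.11003297])}
stand 0.65 [359. 231.] 338 379 212 272 1301
mark 0.9 [361. 238.] 350 373 214 274 572
mark 0.52 [414. 201.] 404 429 190 213 443
hook_seat 0.91 [362. 235.] 349 373 214 275 607
weight 0.66 [268. 238.] 261 281 227 246 317
weight 0.42 [179. 276.] 169 184 273 285 150
holder 0.89 [415. 239.] 404 431 226 248 388
gauge 0.69 [424. 234.] 414 429 230 242 170
0.7
```

```bash
python3 - <<'E'
import cv2
a=cv2.imread('pics/scene0.png')[150:420,180:500]
cv2.imwrite('pics/s1.png',cv2.resize(a,(800,600)[:1]+(675,) if 0 else (704,594),interpolation=cv2.INTER_CUBIC))
b=cv2.imread('pics/top0.png')[160:340,150:450]
cv2.imwrite('pics/t1.png',cv2.resize(b,None,fx=2.6,fy=2.6,interpolation=cv2.INTER_CUBIC))
E
```

```text
(no output)
```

View pics/s1.png

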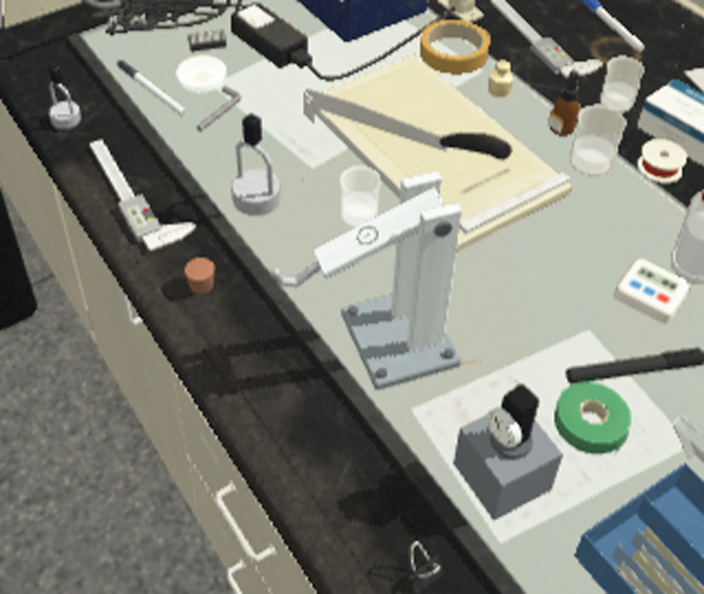

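View pics/t1.png

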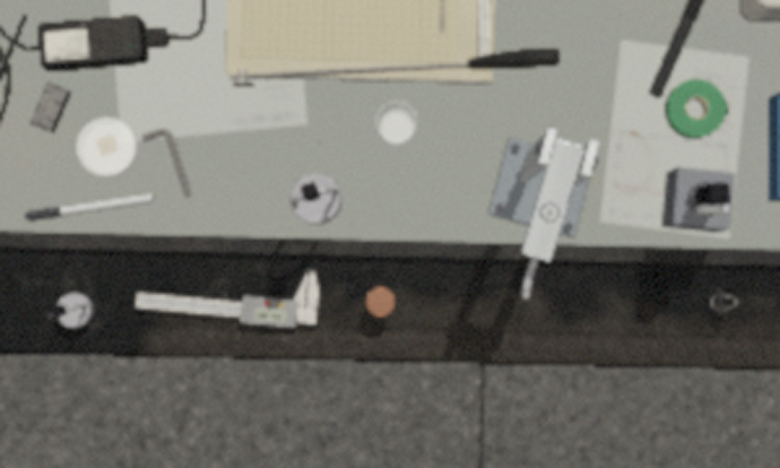

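Two weight look-alikes show: scene (295,231), standing on the mat, and the smaller one at (209,199) on the dark bench. The larger one on the mat fits. The hook's tip points at scene (305,275), the ring is at (347,257), and the gauge is at (412,340). I'll confirm this with one composite of enlarged crops, with grids for measuring.

```bash
python3 - <<'E'
import cv2,numpy as np
S=cv2.imread('pics/scene0.png');T=cv2.imread('pics/top0.png')
def crop(I,x,y,w,h,k):
    a=cv2.resize(I[y:y+h,x:x+w],None,fx=k,fy=k,interpolation=cv2.INTER_CUBIC)
    for i in range(x-x%-10 if 0 else (x+9)//10*10,x+w,10):
        p=int((i-x+.5)*k);cv2.line(a,(p,0),(p,5),(0,0,255),1);cv2.putText(a,str(i),(p-8,14),0,.3,(0,0,255),1)
    for j in range((y+9)//10*10,y+h,10):
        p=int((j-y+.5)*k);cv2.line(a,(0,p),(5,p),(0,0,255),1);cv2.putText(a,str(j),(7,p+3),0,.3,(0,0,255),1)
    return a
A=np.full((600,800,3),255,np.uint8)
def put(a,x,y):
    h=min(a.shape[0],600-y);w=min(a.shape[1],800-x);A[y:y+h,x:x+w]=a[:h,:w]
put(crop(S,278,195,36,56,5.3),0,0)
put(crop(T,255,222,32,30,6),0,305)
put(crop(S,296,225,100,105,4),195,0)
put(crop(T,334,206,50,72,5),0+195,425) if 0 else put(crop(T,334,206,50,72,4),600,0)
put(crop(S,380,318,60,70,2.8),600,295)
put(crop(T,400,220,40,32,4.5),195,430)
put(crop(S,196,175,26,40,4),400,430)
cv2.imwrite('pics/c1.png',A)
E
```

```text
(no output)
```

View pics/c1.png

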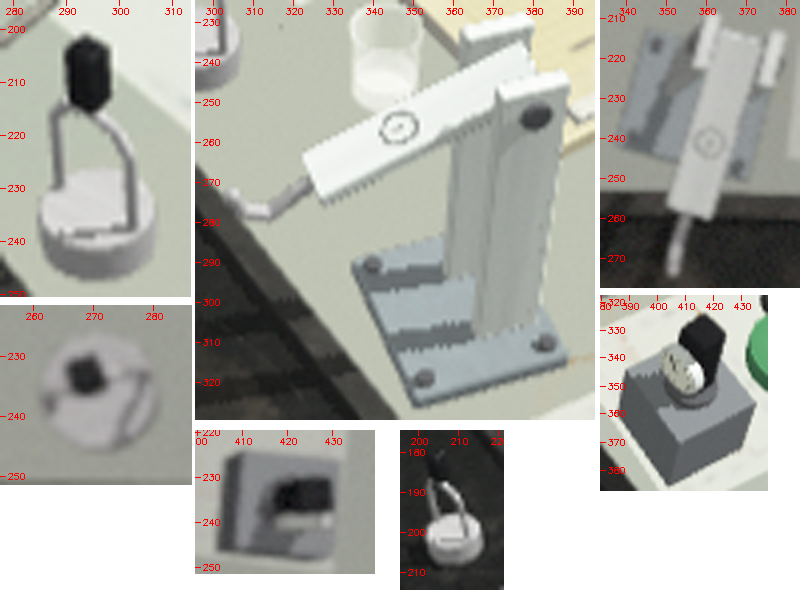

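The larger weight on the mat is confirmed: the bail is clear, with the stub at scene (294,202), and the other one is clearly smaller. Next I'll fit poses from the features read off these crops.

```bash
cat >h.py <<'E'
import numpy as np,cv2
from scipy.spatial.transform import Rotation as R
from scipy.optimize import least_squares
from plant import r,grab_frame,camera_model,nets
C={c:camera_model(c) for c in('scene','top')}
def proj(c,P):
    m=C[c];q=(np.atleast_2d(P)-m['xyz'])@R.from_rotvec(m['rotation']).as_matrix()
    q=q@m['intrinsics'].T;return q[:,:2]/q[:,2:]
def W(p,L): # p=x,y,z,yaw
    return np.atleast_2d(L)@R.from_euler('z',p[3]).as_matrix().T+np.array(p[:3])
def fit(obs,x0,full):
    f=lambda v:np.concatenate([(proj(c,W(full(v),L(v) if callable(L) else L))[0]-px) for c,L,px in obs])
    s=least_squares(f,x0,loss='soft_l1');return s.x,np.round(f(s.x).reshape(-1,2),1)
a=.35;AL=np.array([-np.cos(a),0,-np.sin(a)]);N=np.array([-np.sin(a),0,np.cos(a)])
def arm(s,y,n):return np.array([0,y,185.])+AL*s+N*n
E
cat >fit.py <<'E'
from h import *
np.set_printoptions(suppress=True,precision=1,linewidth=150)
w,e=fit([('scene',[0,0,124],(294.1,202.4)),('scene',[0,0,24],(296,233)),('scene',[0,23,24],(287.9,230)),('scene',[0,-23,24],(302.2,237.5)),
('top',[0,0,124],(268.8,233.2)),('top',[0,0,24],(271.1,236.1))],[480,280,0],lambda v:[v[0],v[1],7.6,v[2]])
print('weight',w,w[2].round(3),e.tolist())
s,e=fit([('scene',arm(60,0,5),(346.5,256.5)),('top',arm(60,0,5),(360.75,241.5)),('scene',arm(110,15,5),(322.5,263.5)),('scene',arm(110,-15,5),(326.75,274)),
('top',arm(110,15,5),(351,256.5)),('top',arm(110,-15,5),(361.5,259.5)),
('scene',lambda v:[v[3],-50,0],(351,325.75)),('scene',lambda v:[v[3],50,0],(334.75,290.75)),('scene',lambda v:[v[3]+90,-50,0],(388.75,313.25))],
[520,80,0,-45],lambda v:[v[0],v[1],7.6,v[2]])
print('stand',s,s[2].round(3),e.tolist())
b=31
g,e=fit([('scene',[-b,b,60],(388.8,344.3)),('scene',[-b,-b,60],(408.8,370.4)),('scene',[b,-b,60],(434.5,356.1)),('scene',[-b,-b,0],(404.5,385.7)),('scene',[-b,b,0],(386.3,361.4)),('scene',[b,-b,0],(432.4,369.3)),
('top',[b,b,60],(410.2,224.6)),('top',[b,-b,60],(431.7,226.2)),('top',[-b,-b,60],(430.2,248))],[480,-90,0,5],lambda v:[v[0],v[1],v[3],v[2]])
print('holder',g,g[2].round(3),e.tolist())
gz=g[3]+30
u,e=fit([('scene',[0,0,96],(418,327)),('top',[0,0,96],(426.8,232.8)),('scene',[-18,0,64],(408.8,344.3)),('top',[-18,0,64],(423.5,240))],[g[0],g[1],0],lambda v:[v[0],v[1],gz,v[2]])
print('gauge',u,u[2].round(3),e.tolist())
st=[s[0],s[1],7.6,s[2]]
# overlay
A=[]
for c,(x,y,ww,h) in(('scene',(278,190,165,200)),('top',(250,200,190,85))):
    k=3 if c=='scene' else 4
    I=cv2.imread(f'pics/{c}0.png');I=cv2.resize(I[y:y+h,x:x+ww],None,fx=k,fy=k,interpolation=cv2.INTER_CUBIC)
    def dr(P,col,closed=True):
        q=((proj(c,P)-[x,y]+.5)*k).round().astype(int);cv2.polylines(I,[q.reshape(-1,1,2)],closed,col,1)
    t=np.linspace(0,6.28,40)
    wp=[w[0],w[1],7.6,w[2]];gp=[u[0],u[1],gz,u[2]]
    for z in(0,24):dr(W(wp,np.c_[28*np.cos(t),28*np.sin(t),0*t+z]),(0,0,255))
    for z in(90,124):dr(W(wp,[[8,8,z],[8,-8,z],[-8,-8,z],[-8,8,z]]),(0,255,255))
    dr(W(wp,[[0,-23,24],[0,-23,70],[0,0,85],[0,23,70],[0,23,24]]),(255,0,0),False)
    dr(W(st,[arm(0,15,5),arm(110,15,5),arm(110,-15,5),arm(0,-15,5)]),(0,0,255))
    hs=arm(110,0,0)+[-24,0,0]
    for dz in(-10,0,10): dr(W(st,[hs+[0,0,dz],hs+[-17,0,dz]]),(0,200,0),False)
    for z in(36,96):dr(W(gp,[[11,11,z],[11,-11,z],[-11,-11,z],[-11,11,z]]),(0,255,255))
    dr(W(gp,np.c_[0*t-18,17*np.cos(t),64+17*np.sin(t)]),(255,0,0))
    hp=[g[0],g[1],g[3],g[2]]
    for z in(0,60):dr(W(hp,[[b,b,z],[b,-b,z],[-b,-b,z],[-b,b,z]]),(0,0,255))
    cv2.imwrite(f'pics/o_{c}.png',I)
E
python3 fit.py
```

```text
weight [579.5 272.9  25.5] 25.501 [[-0.5, 0.3], [-0.5, 0.1], [0.6, -0.6], [0.5, -0.6], [0.1, 0.2], [0.3, 0.2]]
stand [619.2  21.6  -0.2 -62.2] -0.201 [[0.3, -1.3], [0.2, -0.8], [-1.1, -1.1], [0.3, -0.8], [-0.3, 1.0], [0.4, 0.5], [0.6, 0.6], [-1.0, 0.8], [0.9, 0.5]]
holder [ 588.4 -148.3   -0.1    5.9] -0.05 [[-0.4, -0.0], [-0.1, 0.1], [1.0, -0.8], [0.1, 0.7], [-0.9, -0.7], [-2.2, 2.2], [-0.1, -0.6], [0.2, -0.6], [0.6, -0.6]]
gauge [ 592.1 -147.     0.1] 0.149 [[-0.2, 1.3], [-0.7, -0.5], [-0.1, -0.4], [0.5, -0.2]]
```

View pics/o_scene.png

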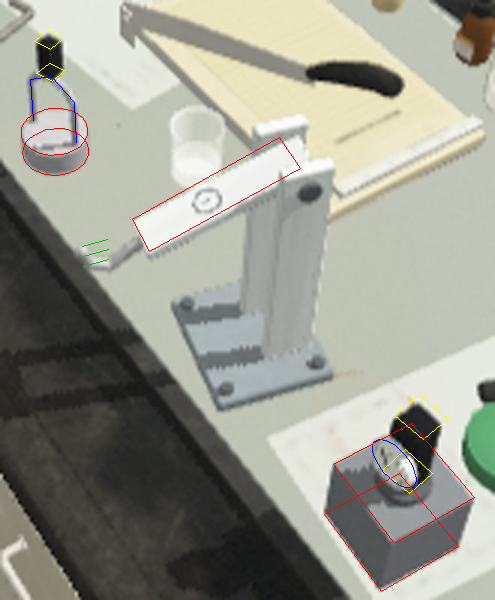

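View pics/o_top.png

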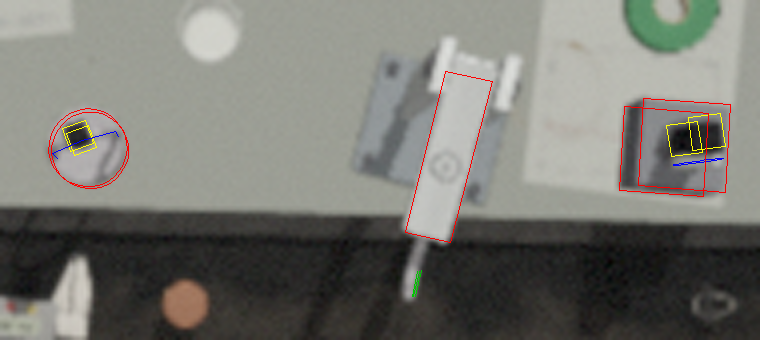

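The overlays match the weight (tilted 0.37 rad) and the holder. The stand fit is a few mm off at the hook, so I'll refit it from the arm's own features.

```bash
cat >fit2.py <<'E'
from h import *
np.set_printoptions(suppress=True,precision=1,linewidth=150)
def tri(a,b):
    return least_squares(lambda p:np.r_[proj('scene',p)[0]-a,proj('top',p)[0]-b],[550,50,150]).x
M=tri((346.5,256.5),(360.75,241.5));T=tri((305.5,272.7),(351.7,273.2));E1=tri((322.5,263.5),(351,256.5));E2=tri((326.75,274),(361.5,259.5))
for n,p in zip(('mark','tip','E1','E2'),(M,T,E1,E2)):print(n,p,p-M,np.r_[proj('scene',p)[0],proj('top',p)[0]])
obs=[('scene',arm(60,0,5),(346.5,256.5)),('top',arm(60,0,5),(360.75,241.5)),('scene',arm(110,15,5),(322.5,263.5)),('scene',arm(110,-15,5),(326.75,274)),
('top',arm(110,15,5),(351,256.5)),('top',arm(110,-15,5),(361.5,259.5)),
('scene',lambda v:arm(110,0,0)+[-41,0,17+v[3]],(305.5,272.7)),('top',lambda v:arm(110,0,0)+[-41,0,17+v[3]],(351.7,273.2))]
for zf in(0,1):
    s,e=fit(obs,[620,20,-.2,-20,0][:4+zf],lambda v:[v[0],v[1],7.6+(v[4] if zf else 0),v[2]])
    p=[s[0],s[1],7.6,s[2]]
    print(s,s[2].round(3),e.tolist(),'mark',W(p,arm(60,0,5)),'seat',W(p,arm(110,0,0)+[-24,0,s[3]]))
print(tri((418,327),(426.8,232.8)),'gauge top');print(tri((294.1,202.4),(268.8,233.2)),'stub top')
E
python3 fit2.py
```

```text
mark [561.1  32.9 174. ] [0. 0. 0.] [346.3 256.5 360.9 241.3]
tip [479.7  53.1 157.4] [-81.5  20.2 -16.6] [305.2 272.7 351.9 272.8]
E1 [521.6  56.2 155.8] [-39.6  23.3 -18.1] [322.6 263.5 350.9 256.7]
E2 [514.   28.8 156. ] [-47.1  -4.  -18. ] [327.  274.  361.3 259.8]
[618.3  16.   -0.3 -13. ] -0.253 [[0.9, -0.4], [1.2, -0.7], [-0.6, -1.2], [0.1, -0.7], [-0.2, 0.6], [0.4, 0.7], [-0.6, 0.1], [0.6, 0.0]] mark [[562.1  30.5 176.7]] seat [[495.   47.9 141.9]]
[619.5  18.9  -0.2  -9.7  -3.9] -0.235 [[0.7, 0.2], [0.3, -1.0], [-0.6, -0.4], [0.2, 0.1], [-0.8, 0.4], [-0.1, 0.3], [-0.4, 0.1], [0.5, -0.2]] mark [[563.1  32.4 176.7]] seat [[495.7  48.5 145.2]]
[ 590.6 -147.6  137.7] gauge top
[580.4 273.  131.9] stub top
```

The top and scene fits agree to about 2 mm: mark about (562,32,175), stand yaw about -0.245, hook seat about (495.5,48.5,143). The weight is at (580,273) with yaw 0.37, and the gauge at (590,-147). Moves only allow yaw, so I'll tilt the gauge in the pads by levering its barrel against the rim of the holder's hole.

```bash
cat >go.py <<'E'
import sys,numpy as np
from scipy.spatial.transform import Rotation as R
from plant import r
o=r.observe();M=R.from_rotvec(o['orientation']).as_matrix()
wrap=lambda a:(a+np.pi/2)%np.pi-np.pi/2
ya=np.arctan2(M[1,1],M[0,1])
np.set_printoptions(suppress=True,precision=4)
print('t',round(o['time'],2),'p',o['position'].round(1),'yang(body yaw)',round(wrap(ya-np.pi/2),3),'z',M[:,2],'F',o['contact_force'].round(1),'w',round(o['gripper_width'],3),'q7',o['joint_pos'].round(2))
if len(sys.argv)>1:
    x,y,z,b=map(float,sys.argv[1:5])
    dyaw=-wrap(b-(ya-np.pi/2)) # tool z down
    D=(np.array([x,y,z])-o['position'])
    print('now-axes dp',(M.T@D).round(1),'yaw',round(dyaw,3),'after-yaw dp',((M@R.from_euler('z',dyaw).as_matrix()).T@D).round(1))
E
python3 go.py 580 273 200 0.368
```

```text
t 0.7 p [223.  583.9 253.4] yang(body yaw) -0.365 z [ 0.      0.0001 -1.    ] F [-0.4 -0.7  0.7] w 1.001 q7 [-1.23  0.33 -0.06  1.46  0.02  1.35 -0.09]
now-axes dp [-444.5 -163.1   53.3] yaw -0.733 after-yaw dp [-221.3 -418.5   53.3]
```

Emit:
move_arm --fingers '[0.0854, 0.0854, 0.0854, 0.0854, 0.0854, 0.0854, 0.0854, 0.0854, 0.0854, 0.0854]' --pt "-0.0445 -0.0163 0" --pt "-0.0445 -0.0163 0" --pt "-0.0445 -0.0163 0" --pt "-0.0445 -0.0163 0" --pt "-0.0445 -0.0163 0" --pt "-0.0445 -0.0163 0" --pt "-0.0445 -0.0163 0" --pt "-0.0445 -0.0163 0" --pt "-0.0445 -0.0163 0" --pt "-0.0445 -0.0163 0" --yaw '[0, 0, 0, 0, 0, 0, 0, 0, 0, 0]'

```text
time: 1.95
position: [581.6, 271.9, 253.5]
orientation: [0.569, 3.089, 0.001]
contact_force: [-0.1, 0.4, -0.3]
gripper_width: 0.999
gripper_force: 0.0
```

Emit:
move_arm --fingers '[0.05, 0.05, 0.05, 0.05, 0.05]' --pt "0 0 0.01" --pt "0 0 0.01" --pt "0 0 0.01" --pt "0 0 0.01" --pt "0 0 0.01" --yaw '[-0.16, -0.16, -0.16, -0.16, -0.093]'

```text
time: 2.58
position: [580.5, 272.9, 203.0]
orientation: [-0.581, 3.087, 0.0]
contact_force: [0.3, -0.1, 0.5]
gripper_width: 0.584
gripper_force: 0.0
```

```bash
python3 go.py 580 273 122.6 0.368
```

```text
t 2.58 p [580.5 272.9 203. ] yang(body yaw) 0.372 z [ 0.      0.0002 -1.    ] F [ 0.3 -0.1  0.5] w 0.584 q7 [-0.57  0.39  0.08  1.49 -0.03  1.26  1.45]
now-axes dp [ 0.5  0.3 80.4] yaw 0.004 after-yaw dp [ 0.5  0.3 80.4]
```

Emit:
move_arm --fingers '[0.05, 0.05, 0.05, 0.05, 0.05, 0.01, 0.01, 0.01, 0.01]' --pt "0 0 0.025" --pt "0 0 0.025" --pt "0 0 0.018" --pt "0 0 0.012" --pt "0 0 0" --pt "0 0 0" --pt "0 0 0" --pt "0 0 0" --pt "0 0 0" --yaw '[0, 0, 0, 0, 0, 0, 0, 0, 0]' --grip_force 60

```text
time: 3.7
position: [580.9, 273.5, 124.3]
orientation: [-0.575, 3.087, 0.002]
contact_force: [-1.2, 1.4, 5.2]
gripper_width: 0.178
gripper_force: 59.4
```

```bash
python3 go.py 580 273 122.6 0.368; python3 - <<'E'
from h import *
S=grab_frame('scene')[190:260,260:330,::-1];T=grab_frame('top')[200:270,235:305,::-1]
cv2.imwrite('pics/g1.png',cv2.resize(np.hstack([S,T]),None,fx=5.5,fy=5.5,interpolation=cv2.INTER_CUBIC))
E
```

```text
t 3.7 p [580.9 273.5 124.3] yang(body yaw) 0.369 z [ 0.0014  0.0012 -1.    ] F [-1.2  1.4  5.2] w 0.178 q7 [-0.57  0.46  0.07  1.57 -0.04  1.11  1.45]
now-axes dp [ 1.1 -0.1  1.7] yaw 0.001 after-yaw dp [ 1.1 -0.1  1.7]
```

View pics/g1.png

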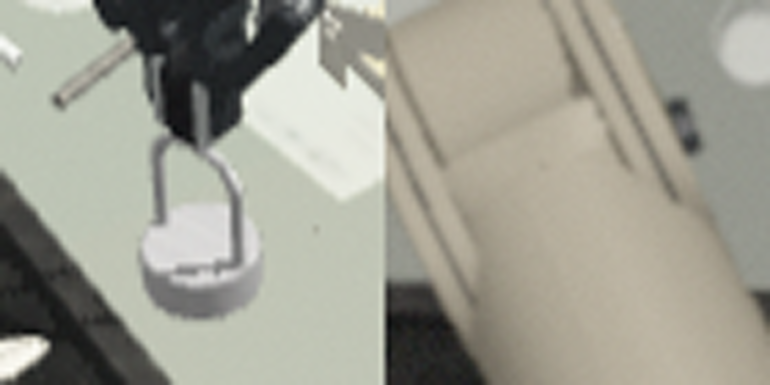

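The stub is firmly gripped and the bail stands upright below the fingers at crop (200,140). I'll lift it now.

Emit:
move_arm --fingers '[0.01, 0.01, 0.01, 0.01, 0.01, 0.01, 0.01, 0.01]' --pt "0 0 -0.015" --pt "0 0 -0.03" --pt "0 0 -0.04" --pt "0 0 0" --pt "0 0 0" --pt "0 0 0" --pt "0 0 0" --pt "0 0 0" --yaw '[0, 0, 0, 0.15, 0.16, 0.16, 0.144, 0]' --grip_force 80

```text
time: 4.8
position: [580.3, 272.6, 208.3]
orientation: [-0.384, -3.118, 0.001]
contact_force: [0.7, -0.3, -3.1]
gripper_width: 0.168
gripper_force: 78.3
```

```bash
python3 go.py 432.5 64.3 207 -0.245
```

```text
t 4.8 p [580.3 272.6 208.3] yang(body yaw) -0.245 z [-0.0006 -0.0007 -1.    ] F [ 0.7 -0.3 -3.1] w 0.168 q7 [-0.64  0.39  0.18  1.48 -0.07  1.27  0.86]
now-axes dp [  92.8 -237.9    1.6] yaw -0.0 after-yaw dp [  92.9 -237.9    1.6]
```

Emit:
move_arm --fingers '[0.01, 0.01, 0.01, 0.01, 0.01, 0.01, 0.01, 0.01, 0.01, 0.01]' --pt "0.02 -0.01 0" --pt "0.03 -0.025 0" --pt "0.023 -0.035 0" --pt "0.01 -0.038 0" --pt "0.01 -0.038 0" --pt "0 -0.038 0" --pt "0 -0.03 0" --pt "0 -0.024 0" --pt "0 0 0" --pt "0 0 0" --yaw '[0, 0, 0, 0, 0, 0, 0, 0, 0, 0]'

```text
time: 6.05
position: [432.5, 65.2, 208.5]
orientation: [0.382, 3.118, 0.001]
contact_force: [1.0, -0.2, -3.7]
gripper_width: 0.169
gripper_force: 78.5
```

```bash
python3 go.py 495.5 48.5 207 -0.245; python3 - <<'E'
from h import *
S=grab_frame('scene')[215:315,260:390,::-1];cv2.imwrite('pics/topx.png',grab_frame('top')[:,:,::-1])
cv2.imwrite('pics/g2.png',cv2.resize(S,None,fx=6,fy=6,interpolation=cv2.INTER_CUBIC))
E
```

```text
t 6.05 p [432.5  65.2 208.5] yang(body yaw) -0.244 z [ 0.0004  0.0004 -1.    ] F [ 1.  -0.2 -3.7] w 0.169 q7 [-0.53 -0.07  0.27  2.    0.02  1.2   1.06]
now-axes dp [-65.2  -1.    1.6] yaw 0.001 after-yaw dp [-65.2  -0.9   1.6]
```

View pics/g2.png

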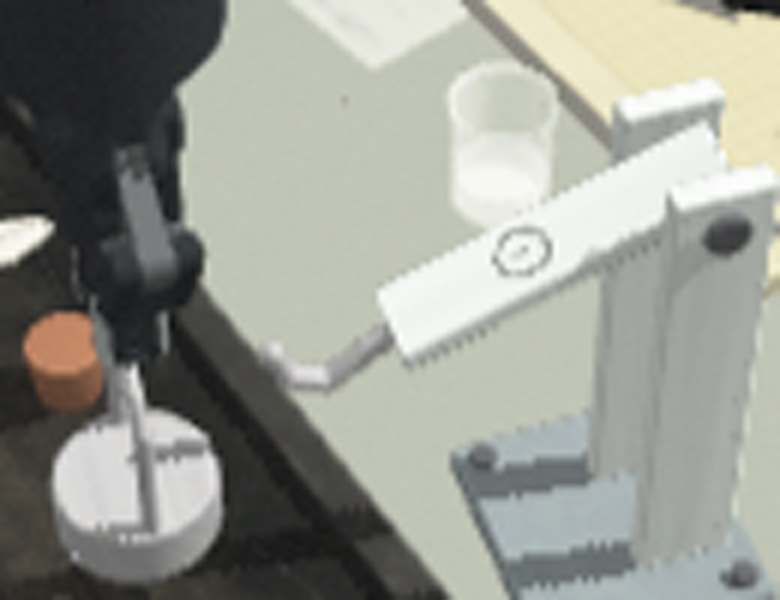

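```bash
python3 - <<'E'
from h import *
for p in([432.5,65.2,176.8],[495.5,48.5,143],[495.5,48.5,136],[479,52.6,160],[495.5,48.5,176.8],[495.5,48.5,158]):print(p,proj('scene',p).round(1))
E
```

```text
[432.5, 65.2, 176.8] [[279.9 272.2]]
[495.5, 48.5, 143] [[313.5 275.7]]
[495.5, 48.5, 136] [[313.6 278.1]]
[479, 52.6, 160] [[305.  272.2]]
[495.5, 48.5, 176.8] [[313.2 264.2]]
[495.5, 48.5, 158] [[313.4 270.7]]
```

Emit:
move_arm --fingers '[0.01, 0.01, 0.01, 0.01, 0.01, 0.01, 0.01]' --pt "-0.01 -0.001 0" --pt "-0.015 0 0" --pt "-0.015 0 0" --pt "-0.015 0 0" --pt "-0.011 0 0" --pt "0 0 0" --pt "0 0 0" --yaw '[0, 0, 0, 0, 0, 0, 0]'

```text
time: 7.02
position: [495.9, 47.7, 208.2]
orientation: [-0.385, -3.117, 0.0]
contact_force: [-0.2, 0.4, -3.4]
gripper_width: 0.168
gripper_force: 78.5
```

```bash
python3 go.py 495.5 48.5 174 -0.245; python3 - <<'E'
from h import *
S=grab_frame('scene')[215:315,260:390,::-1]
cv2.imwrite('pics/g3.png',cv2.resize(S,None,fx=6,fy=6,interpolation=cv2.INTER_CUBIC))
E
```

```text
t 7.03 p [495.9  47.7 208.2] yang(body yaw) -0.246 z [-0.0005  0.0001 -1.    ] F [-0.2  0.4 -3.4] w 0.168 q7 [-0.5   0.08  0.33  1.87 -0.03  1.2   1.16]
now-axes dp [ 0.5  0.7 34.2] yaw -0.001 after-yaw dp [ 0.5  0.7 34.2]
```

View pics/g3.png

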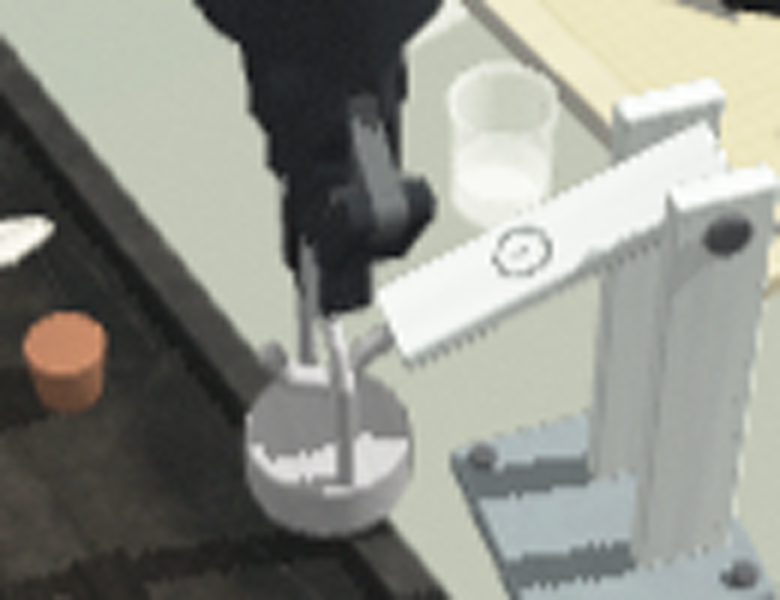

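The hook runs through the bail's window, with its tip at crop (270,355) in front of the bail. Now I'll lower it.

Emit:
move_arm --fingers '[0.01, 0.01, 0.01, 0.01, 0.01, 0.01]' --pt "0 0.001 0.008" --pt "0 0 0.008" --pt "0 0 0.008" --pt "0 0 0.004" --pt "0 0 0" --pt "0 0 0" --yaw '[0, 0, 0, 0, 0, 0]'

```text
time: 7.82
position: [496.6, 48.6, 180.5]
orientation: [0.385, 3.117, 0.0]
contact_force: [-0.1, -0.0, -2.4]
gripper_width: 0.175
gripper_force: 78.4
```

Emit:
move_arm --fingers '[0.01, 0.01, 0.01]' --pt "0 0 0.003" --pt "0 0 0" --pt "0 0 0" --yaw '[0, 0, 0]'

```text
time: 8.2
position: [496.5, 48.6, 177.4]
orientation: [0.385, 3.118, 0.0]
contact_force: [-0.1, -0.3, -1.7]
gripper_width: 0.17
gripper_force: 78.6
```

Emit:
move_arm --fingers '[0.01, 0.01, 0.01]' --pt "0 0 0.003" --pt "0 0 0" --pt "0 0 0" --yaw '[0, 0, 0]'

```text
time: 8.57
position: [497.1, 48.5, 174.8]
orientation: [0.385, 3.116, 0.001]
contact_force: [4.3, -0.2, 1.4]
gripper_width: 0.174
gripper_force: 79.2
```

Emit:
move_arm --fingers '[0.01, 0.01, 0.01]' --pt "-0.002 0 -0.002" --pt "-0.003 0 0" --pt "0 0 0.002" --yaw '[0, 0, 0]'

```text
time: 8.95
position: [501.1, 47.4, 174.1]
orientation: [-0.385, -3.117, 0.0]
contact_force: [-1.8, -0.5, 1.4]
gripper_width: 0.172
gripper_force: 79.3
```

Emit:
move_arm --fingers '[0.01, 0.01, 0.01]' --pt "0 0 0.002" --pt "0 0 0" --pt "0 0 0" --yaw '[0, 0, 0]'

```text
time: 9.32
position: [501.5, 47.3, 172.6]
orientation: [0.385, 3.117, 0.0]
contact_force: [-1.5, -0.3, 3.7]
gripper_width: 0.172
gripper_force: 79.5
```

Emit:
move_arm --fingers '[0.02, 0.03, 0.045, 0.05, 0.05, 0.05]' --pt "0 0 -0.0015" --pt "0 0 0" --pt "0 0 0" --pt "0 0 0" --pt "0 0 0" --pt "0 0 0" --yaw '[0, 0, 0, 0, 0, 0]' --grip_force 20

```text
time: 10.07
position: [501.3, 47.4, 173.8]
orientation: [0.385, 3.118, 0.0]
contact_force: [0.3, 0.6, 0.7]
gripper_width: 0.582
gripper_force: 0.0
```

Emit:
move_arm --fingers '[0.05, 0.05, 0.05, 0.05, 0.05]' --pt "0 0 -0.015" --pt "0 0 -0.025" --pt "0 0 -0.04" --pt "0 0 -0.04" --pt "0 0 -0.02" --yaw '[0, 0, 0, 0, 0]'

```text
time: 10.7
position: [501.8, 47.3, 317.3]
orientation: [0.385, 3.114, 0.003]
contact_force: [1.7, -1.0, -0.1]
gripper_width: 0.587
gripper_force: 0.0
```

```bash
python3 go.py 594 -146.5 260 0.05; python3 - <<'E'
from h import *
f=grab_frame('scene')[:,:,::-1];cv2.imwrite('pics/full_hang.png',f)
for d in nets.masks_of('weight','scene')[:3]:
    ys,xs=np.where(d['region']);print(d['conf'],d['at'],xs.min(),xs.max(),ys.min(),ys.max())
print(proj('scene',[500,47,141]),proj('scene',[500,47,180]),proj('scene',[500,47,60]))
E
```

```text
t 10.7 p [501.8  47.3 317.3] yang(body yaw) -0.246 z [ 0.0037  0.0012 -1.    ] F [ 1.7 -1.  -0.1] w 0.587 q7 [-0.51  0.02  0.33  1.69 -0.01  1.43  1.15]
now-axes dp [-136.4 -165.6   57.4] yaw -0.296 after-yaw dp [ -82.1 -198.2   57.4]
0.85 [315.7, 292.3] 302 328 260 312
0.53 [207.5, 199.3] 202 216 179 207
[[315.91041674 275.9576278 ]] [[315.63700196 262.58255576]] [[316.42748364 301.25182356]]
```

The weight hangs free: the mask spans rows 260–312, centred at (316,292), right at the hook. Next is the gauge.

```bash
python3 go.py 593.5 -147.3 220 0.08
```

```text
t 10.8 p [502.2  47.4 317.1] yang(body yaw) -0.246 z [ 0.0047  0.0015 -1.    ] F [-0.6  0.5 -0. ] w 0.586 q7 [-0.5   0.02  0.33  1.69 -0.01  1.43  1.15]
now-axes dp [-135.5 -166.9   97.2] yaw -0.326 after-yaw dp [ -75.  -201.5   97.2]
```

Emit:
move_arm --fingers '[0.055, 0.055, 0.055, 0.055, 0.055, 0.055, 0.055, 0.055, 0.055, 0.055]' --pt "-0.02 -0.025 0" --pt "-0.027 -0.033 0" --pt "-0.027 -0.033 0" --pt "-0.027 -0.033 0" --pt "-0.027 -0.033 0.01" --pt "-0.0075 -0.01 0.03" --pt "0 0 0.03" --pt "0 0 0.027" --pt "0 0 0" --pt "0 0 0" --yaw '[0, 0, 0, 0, 0, -0.08, -0.12, -0.126, 0, 0]'

```text
time: 12.05
position: [592.4, -147.8, 217.8]
orientation: [-0.121, 3.138, -0.0]
contact_force: [-0.3, -1.0, 0.5]
gripper_width: 0.647
gripper_force: 0.0
```

```bash
python3 go.py 593.5 -147.3 109 0.08; python3 - <<'E'
from h import *
S=grab_frame('scene');T=grab_frame('top');S0=cv2.imread('pics/full_hang.png')
A=np.hstack([cv2.resize(S[310:390,380:445,::-1],None,fx=6,fy=6,interpolation=cv2.INTER_CUBIC),cv2.resize(S0[240:320,290:345],None,fx=6,fy=6,interpolation=cv2.INTER_CUBIC)])
cv2.imwrite('pics/g4.png',A)
E
```

```text
t 12.05 p [ 592.4 -147.8  217.8] yang(body yaw) 0.077 z [ 0.0009 -0.0001 -1.    ] F [-0.3 -1.   0.5] w 0.647 q7 [-0.19  0.33  0.45  1.57 -0.15  1.27  1.93]
now-axes dp [ -1.1   0.4 108.8] yaw -0.003 after-yaw dp [ -1.1   0.4 108.8]
```

View pics/g4.png

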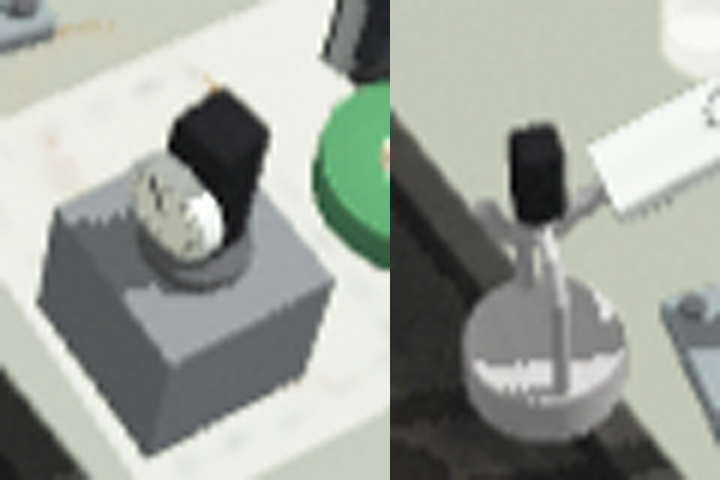

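```bash
python3 - <<'E'
from h import *
for y in(-.05,.05,.15):
  g=[590,-147.5,38,y]
  q=proj('scene',W(g,[[11,11,96],[11,-11,96],[-11,-11,96],[-11,11,96],[-18,0,64],[0,0,33],[0,0,96]]));print(((q-[380,310]+.5)*6).round().astype(int).tolist())
E
```

```text
[[233, 70], [280, 125], [221, 157], [174, 101], [164, 199], [198, 228], [227, 113]]
[[227, 69], [280, 121], [226, 158], [173, 106], [168, 203], [198, 228], [227, 113]]
[[222, 69], [280, 116], [232, 158], [173, 110], [172, 207], [198, 228], [227, 113]]
```

The weight hangs cleanly, with its rod on the hook. The gauge's dial faces crop (178,208), so its yaw is about 0.13. I'll descend and grip it lightly.

Emit:
move_arm --fingers '[0.055, 0.055, 0.055, 0.055, 0.055, 0.01, 0.01, 0.01, 0.01, 0.01]' --pt "0 0 0.035" --pt "0 0 0.035" --pt "0 0 0.025" --pt "0 0 0.014" --pt "0 0 0" --pt "0 0 0" --pt "0 0 0" --pt "0 0 0" --pt "0 0 0" --pt "0 0 0" --yaw '[0, -0.05, 0, 0, 0, 0, 0, 0, 0, 0]' --grip_force 20

```text
time: 13.4
position: [592.8, -147.7, 109.0]
orientation: [-0.204, 3.133, -0.0]
contact_force: [-1.6, 0.5, 6.0]
gripper_width: 0.259
gripper_force: 22.7
```

```bash
python3 go.py 592.7 -147.5 109 0.13
```

```text
t 13.4 p [ 592.8 -147.7  109. ] yang(body yaw) 0.13 z [ 0.002  0.    -1.   ] F [-1.6  0.5  6. ] w 0.259 q7 [-0.16  0.44  0.42  1.68 -0.2   1.06  2.02]
now-axes dp [ 0.1  0.2 -0. ] yaw 0.0 after-yaw dp [ 0.1  0.2 -0. ]
```

Emit:
move_arm --fingers '[0.01, 0.01, 0.01, 0.01]' --pt "0 0 -0.008" --pt "0 0 -0.008" --pt "0 0 -0.008" --pt "0 0 0" --yaw '[0, 0, 0, 0]'

```text
time: 13.9
position: [592.5, -147.7, 132.6]
orientation: [-0.204, 3.134, -0.0]
contact_force: [-0.2, -0.6, -1.3]
gripper_width: 0.255
gripper_force: 22.4
```

Emit:
move_arm --fingers '[0.01, 0.01, 0.01]' --pt "0.004 0 0" --pt "0.004 0 0" --pt "0 0 0" --yaw '[0, 0, 0]'

```text
time: 14.28
position: [584.3, -148.4, 132.0]
orientation: [-0.205, 3.134, 0.0]
contact_force: [3.2, 1.4, 1.0]
gripper_width: 0.258
gripper_force: 19.7
```

Emit:
move_arm --fingers '[0.01, 0.01, 0.01]' --pt "0.004 0 0" --pt "0.004 0 0" --pt "0 0 0" --yaw '[0, 0, 0]'

```text
time: 14.65
position: [576.1, -149.6, 131.9]
orientation: [-0.204, 3.135, 0.0]
contact_force: [2.4, 1.9, 2.4]
gripper_width: 0.255
gripper_force: 22.0
```

The gauge is levering over at about 3 N. I'll continue, then measure the tilt.

Emit:
move_arm --fingers '[0.01, 0.01, 0.01, 0.01]' --pt "0.004 0 0" --pt "0.004 0 0" --pt "0.002 0 0" --pt "0 0 0" --yaw '[0, 0, 0, 0]'

```text
time: 15.15
position: [568.3, -150.4, 132.4]
orientation: [-0.206, 3.13, -0.001]
contact_force: [12.0, 1.6, -1.3]
gripper_width: 0.254
gripper_force: 33.0
```

```bash
python3 go.py; python3 - <<'E'
from h import *
cv2.imwrite('pics/tilt_s.png',grab_frame('scene')[:,:,::-1])
for t in('gauge','tip','plunger'):
  for d in nets.masks_of(t,'scene')[:2]:
    ys,xs=np.where(d['region']);print(t,round(d['conf'],2),d['at'],xs.min(),xs.max(),ys.min(),ys.max(),len(xs))
E
```

```text
t 15.15 p [ 568.3 -150.4  132.4] yang(body yaw) 0.131 z [ 0.0046 -0.0001 -1.    ] F [12.   1.6 -1.3] w 0.254 q7 [-0.17  0.36  0.43  1.73 -0.17  1.08  2.01]
gauge 0.75 [348.1, 259.4] 305 379 236 280 856
gauge 0.68 [405.1, 339.4] 395 417 327 356 393
```

Emit:
move_arm --fingers '[0.01, 0.01, 0.01, 0.01, 0.01, 0.01, 0.01]' --pt "-0.002 0 0" --pt "0 0 -0.01" --pt "0 0 -0.02" --pt "0 0 -0.03" --pt "0 0 -0.03" --pt "0 0 0" --pt "0 0 0" --yaw '[0, 0, 0, 0, 0, 0, 0]' --grip_force 40

```text
time: 16.23
position: [567.2, -150.9, 220.5]
orientation: [0.204, -3.132, -0.0]
contact_force: [-0.7, -0.4, -2.0]
gripper_width: 0.25
gripper_force: 52.1
```

```bash
python3 go.py; cat >ov.py <<'E'
from h import *
# edge-likelihood: image of gauge in hand, chroma-free; save crop w/ overlays of axis for several tilts
o=r.observe();M=R.from_rotvec(o['orientation']).as_matrix();G=o['position']+3*M[:,2]
ya=np.arctan2(M[1,1],M[0,1])-np.pi/2;ya=(ya+np.pi/2)%np.pi-np.pi/2
def pts(a,L,b=-4,G=G,ya=ya): # gauge-local points (origin grip) -> world
    Q=R.from_euler('z',ya)*R.from_euler('y',-a)
    return G+R.from_euler('z',ya).apply([b,0,0])+Q.apply(np.atleast_2d(L))
E
python3 - <<'E'
from ov import *
out=[]
for c in('scene',):
    f=grab_frame(c)[:,:,::-1].copy();cv2.imwrite('pics/hold_s.png',f)
    cx,cy=proj(c,G)[0].astype(int);x,y=cx-36,cy-30;k=7
    I=cv2.resize(f[y:y+75,x:x+57],None,fx=k,fy=k,interpolation=cv2.INTER_CUBIC);J=I.copy()
    t=np.linspace(0,6.28,40)
    for a,col in((.25,(0,0,255)),(.385,(0,255,0)),(.5,(255,0,0))):
        q=lambda L:((proj(c,pts(a,L))-[x,y]+.5)*k).astype(int).reshape(-1,1,2)
        cv2.polylines(J,[q([[0,0,28],[0,0,-92]])],False,col,1)
        cv2.polylines(J,[q(np.c_[18*np.cos(t),18*np.sin(t),0*t-38])],True,col,1)
        cv2.polylines(J,[q(np.c_[11*np.cos(t),11*np.sin(t),0*t-68])],True,col,1)
    out=np.hstack([I,J])
print(x,y,k);cv2.imwrite('pics/g5.png',out)
E
```

```text
t 16.23 p [ 567.2 -150.9  220.5] yang(body yaw) 0.13 z [-0.0025  0.0001 -1.    ] F [-0.7 -0.4 -2. ] w 0.25 q7 [-0.19  0.28  0.45  1.63 -0.13  1.26  1.98]
379 276 7
```

View pics/g5.png

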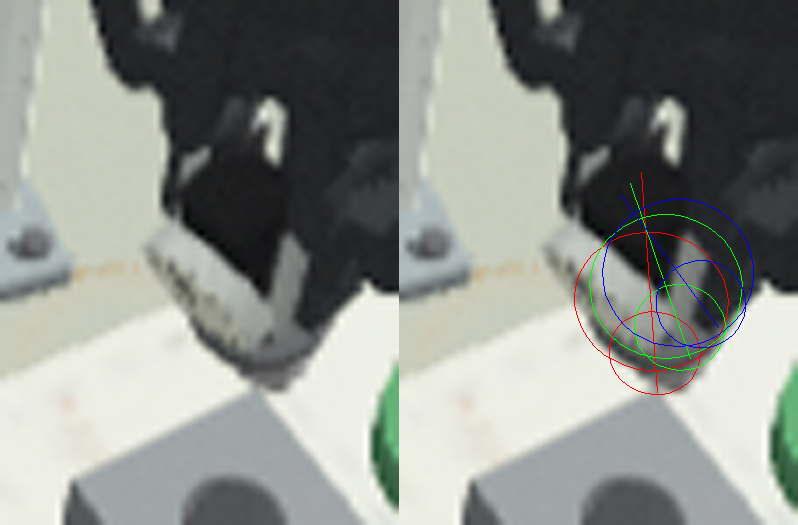

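The tilt is there: the collar and barrel lie near the green 0.385 overlay. The dial is at crop (190,290) and the barrel end at (275,385). I'll turn the gauge side-on to the scene camera and measure the tilt numerically, since my picture budget is used up.

Emit:
move_arm --fingers '[0.01, 0.01, 0.01, 0.01, 0.01, 0.01, 0.01, 0.01, 0.01]' --pt "0 0 -0.02" --pt "0 0 -0.02" --pt "0 0 0" --pt "0 0 0" --pt "0 0 0" --pt "0 0 0" --pt "0 0 0" --pt "0 0 0" --pt "0 0 0" --yaw '[0.15, 0.15, 0.15, 0.15, 0.15, 0.15, 0.13, 0, 0]'

```text
time: 17.4
position: [568.0, -150.6, 261.1]
orientation: [-1.362, -2.83, 0.001]
contact_force: [0.5, 0.1, -0.4]
gripper_width: 0.251
gripper_force: 52.0
```

```bash
python3 go.py; cat >meas.py <<'E'
from ov import *
import sys
f=grab_frame('scene');bg=cv2.imread('pics/scene0.png')[:,:,::-1]
cv2.imwrite(f'pics/m_{o["time"]:.2f}.png',f[:,:,::-1])
fg=(np.abs(f.astype(int)-bg).max(2)>28).astype(np.uint8)
print('ya',ya,'G px',proj('scene',G),'tip px .385',proj('scene',pts(.385,[0,0,-92])))
g=f.astype(int).mean(2).astype(int)
x0,y0=(proj('scene',pts(.385,[0,0,-60]))[0]).astype(int)
for y in range(y0-28,y0+26):
    print(y,''.join((' ' if not fg[y,x] else '%x'%(g[y,x]//16)) for x in range(x0-36,x0+36)))
print('x from',x0-36)
E
python3 meas.py
```

```text
t 17.4 p [ 568.  -150.6  261.1] yang(body yaw) -0.897 z [-0.0012  0.0001 -1.    ] F [ 0.5  0.1 -0.4] w 0.251 q7 [-0.3   0.27  0.59  1.58 -0.15  1.34  0.98]
ya -0.8968928303840489 G px [[419.3548567  290.87017522]] tip px .385 [[430.16636453 327.53040856]]
287                   5111233334477787776566667                             
288                   6111233333477777776444559                             
289                    11122333357777777534445                              
290                    31112222356677777433346                              
291                    611122222455566664333358                             
292                    a11112222444445553333349                             
293                     1122211234444443222333a                             
294                     4211221233333442222248                              
295                     522121123333333222225                               
296                     721111222233332221238                               
297                     84222212122222211123                              
[... 2624 characters left out ...]
                    eeeedcbabeeeeeeeee                         d         
333                    eedcbaaaaceeeeeee                          a         
334                   edcbaaaaaaadeeeeee                                    
335                 ed baaaaaaaaabdeeeee                                    
336               edc   aaaaaaaaaabeeee                                     
337              dc      aaaaaaaaaaceee                                     
338               a        aaaaaaaaadee                                     
339               a a      aaaaaaaaaade                                     
340              a  a       aaaaaaaaab                                      
x from 389
```

```bash
cat >tilt.py <<'E'
from ov import *
import sys,glob
from scipy.optimize import minimize
def cyl(rad,z0,z1,n=24):
    t=np.linspace(0,2*np.pi,n,endpoint=False);return np.vstack([np.c_[rad*np.cos(t),rad*np.sin(t),0*t+z] for z in(z0,z1)])
d=cyl(17,-18,-11);dial=np.c_[d[:,2],d[:,0],d[:,1]-4]
def parts(pl=0):
    return [cyl(11,-68,-38),cyl(18,-38,-32),cyl(4,-92+pl+3,-68),cyl(2.5,-92+pl,-89+pl),dial,np.array([[i,j,k] for i in(-11,11) for j in(-11,11) for k in(-32,28)])]
K=6
def tiltfit(f,bg,r0,pl=0,b0=-4,win=45):
    x0,y0=proj('scene',G)[0].astype(int)-[win,5];w,h=2*win,60
    fg=(np.abs(f.astype(int)-bg).max(2)>28)&(f.mean(2)<212)
    lab=cv2.connectedComponents(fg.astype(np.uint8),connectivity=4)[1]
    c=proj('scene',pts(.385,[0,0,-50],b0))[0].round().astype(int)
    ob=(lab==lab[c[1],c[0]])[y0:y0+h,x0:x0+w].astype(np.float32)
    def ren(v):
        m=np.zeros((h*K,w*K),np.uint8)
        for L in parts(pl):
            q=(proj('scene',pts(v[0],L,b0))+v[1:3]-[x0,y0]+.5)*K
            cv2.fillConvexPoly(m,cv2.convexHull(q.round().astype(np.int32)),1)
        return cv2.resize(m.astype(np.float32),(w,h),interpolation=cv2.INTER_AREA)
    s=slice(r0-y0,h)
    cost=lambda v:((ren(v)[s]-ob[s])**2).sum()
    best=None
    for a in(.2,.3,.4,.5):
        S=minimize(cost,[a,0,1],method='Nelder-Mead',options=dict(initial_simplex=[[a,0,1],[a+.08,0,1],[a,2,1],[a,0,3]]))
        if best is None or S.fun<best.fun:best=S
    for a in np.arange(.25,.55,.05):
        S=minimize(lambda u:cost([a,*u]),best.x[1:],method='Nelder-Mead');print(round(a,2),S.x.round(2),round(S.fun,1))
    print('best',best.x.round(3),best.fun,'obs px',ob[s].sum());return best.x
if __name__=='__main__':
    f=cv2.imread(sys.argv[1])[:,:,::-1];bg=cv2.imread('pics/scene0.png')[:,:,::-1]
    tiltfit(f,bg,int(sys.argv[2]))
E
python3 tilt.py pics/m_17.40.png 306;python3 tilt.py pics/m_17.40.png 313
```

```text
0.25 [ 0.2  -0.82] 72.0
0.3 [0.07 0.74] 13.0
0.35 [-1.31  0.55] 18.1
0.4 [-0.03  2.86] 119.1
0.45 [-0.3   4.04] 165.3
0.5 [-1.92  5.5 ] 180.0
0.55 [0.06 0.77] 311.8
best [0.31  0.071 0.742] 9.161264419555664 obs px 320.0
0.25 [2.24 0.78] 16.1
0.3 [0.39 0.6 ] 8.5
0.35 [-1.69  0.53] 8.2
0.4 [-3.84  0.77] 18.3
0.45 [-5.96  0.1 ] 23.6
0.5 [-7.81  0.88] 40.8
0.55 [-9.94  0.16] 44.6
best [ 0.333 -0.986  0.494] 6.802469253540039 obs px 169.0
```

Tilt fits at 0.32 rad; about 0.39 is needed for the loaded arm. I'll go back into the hole along the same path and lever a little further.

Emit:
move_arm --fingers '[0.01, 0.01, 0.01, 0.01, 0.01, 0.01, 0.01, 0.01]' --pt "0 0 0" --pt "0 0 0" --pt "0 0 0" --pt "0 0 0" --pt "0 0 0" --pt "0 0 0.02" --pt "0 0 0.02" --pt "0 0 0" --yaw '[-0.15, -0.15, -0.15, -0.15, -0.15, -0.15, -0.13, 0]'

```text
time: 18.45
position: [567.4, -150.6, 220.4]
orientation: [0.205, -3.132, -0.001]
contact_force: [-0.7, -0.7, -1.8]
gripper_width: 0.253
gripper_force: 52.0
```

```bash
python3 go.py 570 -150.6 132.4 0.13
```

```text
t 18.45 p [ 567.4 -150.6  220.4] yang(body yaw) 0.131 z [-0.003   0.0005 -1.    ] F [-0.7 -0.7 -1.8] w 0.253 q7 [-0.19  0.28  0.45  1.63 -0.13  1.26  1.98]
now-axes dp [-2.9 -0.5 87.9] yaw 0.001 after-yaw dp [-2.9 -0.5 87.9]
```

Emit:
move_arm --fingers '[0.01, 0.01, 0.01, 0.01, 0.01, 0.01]' --pt "-0.003 0 0.025" --pt "0 0 0.025" --pt "0 0 0.018" --pt "0 0 0.01" --pt "0 0 0.01" --pt "0 0 0" --yaw '[0, 0, 0, 0, 0, 0]'

```text
time: 19.2
position: [571.1, -150.3, 133.5]
orientation: [0.204, -3.134, -0.0]
contact_force: [-0.3, -0.2, -2.7]
gripper_width: 0.251
gripper_force: 52.1
```

Emit:
move_arm --fingers '[0.01, 0.01, 0.01, 0.01]' --pt "0.003 0 0" --pt "0.003 0 0" --pt "0.002 0 0" --pt "0 0 0" --yaw '[0, 0, 0, 0]' --grip_force 20

```text
time: 19.7
position: [566.9, -150.5, 135.9]
orientation: [-0.206, 3.126, -0.001]
contact_force: [11.7, 1.6, -3.7]
gripper_width: 0.25
gripper_force: 54.0
```

Emit:
move_arm --fingers '[0.0205, 0.0205]' --pt "0 0 0" --pt "0 0 0" --yaw '[0, 0]' --grip_force 20

```text
time: 19.95
position: [566.9, -150.5, 135.9]
orientation: [-0.206, 3.126, -0.001]
contact_force: [12.0, 1.3, -3.0]
gripper_width: 0.246
gripper_force: 54.0
```

Emit:
move_arm --fingers '[0.0213]' --pt "0 0 0" --yaw '[0]'

```text
time: 20.08
position: [566.9, -150.4, 135.9]
orientation: [-0.206, 3.126, -0.001]
contact_force: [10.8, 1.1, -3.3]
gripper_width: 0.248
gripper_force: 53.4
```

Emit:
move_arm --fingers '[0.0218]' --pt "0 0 0" --yaw '[0]'

```text
time: 20.2
position: [566.4, -150.5, 135.9]
orientation: [-0.206, 3.127, -0.0]
contact_force: [8.4, 2.6, -0.5]
gripper_width: 0.251
gripper_force: 22.1
```

Emit:
move_arm --fingers '[0.0218, 0.0218, 0.0218]' --pt "0.002 0 0.001" --pt "0.002 0 0" --pt "0 0 0" --yaw '[0, 0, 0]'

```text
time: 20.58
position: [561.5, -151.3, 134.5]
orientation: [-0.205, 3.129, 0.0]
contact_force: [6.2, 2.1, -0.7]
gripper_width: 0.254
gripper_force: 18.0
```

Emit:
move_arm --fingers '[0.01, 0.01, 0.01, 0.01, 0.01, 0.01, 0.01, 0.01, 0.01]' --pt "0 0 0" --pt "-0.002 0 0" --pt "0 0 -0.01" --pt "0 0 -0.03" --pt "0 0 -0.045" --pt "0 0 -0.04" --pt "0 0 0" --pt "0 0 0" --pt "0 0 0" --yaw '[0, 0, 0, 0, 0, 0.1, 0.18, 0.18, 0]' --grip_force 30

```text
time: 21.7
position: [560.8, -151.9, 258.1]
orientation: [-0.515, -3.098, 0.0]
contact_force: [-0.1, 0.4, -1.4]
gripper_width: 0.255
gripper_force: 35.9
```

Emit:
move_arm --fingers '[0.01, 0.01, 0.01, 0.01, 0.01]' --pt "-0.003 0.003 0" --pt "0 0 0" --pt "0 0 0" --pt "0 0 0" --pt "0 0 0" --yaw '[0.18, 0.18, 0.18, 0, 0]'

```text
time: 22.32
position: [565.0, -149.8, 257.8]
orientation: [-1.315, -2.853, 0.0]
contact_force: [0.4, -0.7, -1.4]
gripper_width: 0.252
gripper_force: 35.9
```

```bash
python3 go.py; python3 meas.py|grep -v '^3[34]'|cut -c1-70; F=$(ls -t pics/m_*|head -1); python3 tilt.py $F 306;python3 tilt.py $F 313
```

```text
t 22.32 p [ 565.  -149.8  257.8] yang(body yaw) -0.864 z [-0.0003  0.0001 -1.    ] F [ 0.4 -0.7 -1.4] w 0.252 q7 [-0.3   0.26  0.58  1.59 -0.15  1.33  1.01]
ya -0.8639074610306806 G px [[417.22616041 292.66923594]] tip px .385 
288                3111111112444446777777766553268                    
289                6111111122334447887777666677                       
290                 111111123333347777787644557                       
291                 511111123333347777777544445                       
292                  11111122233357777777433446                       
293                  511111222222456667774333359                      
294                   11111122222444555653333347                      
295                   41111121222444444442333339                      
296                   8111222112233444443222224                       
297                   a41121221223333333222224                        
298                    71121212122333332121227                        
299                    84121222122222232222128                        
300                 
[... 1862 characters left out ...]
ee      678b                      
327                         eeeeedeeeee     978ac                     
328                        eeeeeedeeeeee    a779b                     
329                       eeeeeeedeeeeeee    978a                     
x from 387
0.25 [4.05 0.16] 82.2
0.3 [2.21 0.11] 60.4
0.35 [0.87 0.1 ] 39.9
0.4 [-0.14  0.06] 23.3
0.45 [-1.97  0.05] 22.4
0.5 [-3.93  0.07] 41.2
0.55 [-5.8   0.02] 64.8
best [ 0.427 -1.215  0.052] 18.67746925354004 obs px 347.0
0.25 [ 5.13 -0.22] 53.9
0.3 [ 3.43 -0.25] 43.4
0.35 [ 1.7  -0.18] 31.9
0.4 [-0.14 -0.12] 21.4
0.45 [-2.17 -0.04] 16.8
0.5 [-4.28 -0.  ] 22.7
0.55 [-6.63 -0.12] 32.1
best [ 0.435 -1.555 -0.07 ] 16.18827247619629 obs px 191.0
```

Emit:
move_arm --fingers '[0.01, 0.01, 0.01, 0.01]' --pt "0 0 -0.03" --pt "0 0 -0.03" --pt "0 0 0" --pt "0 0 0" --yaw '[0, 0, 0, 0]'

```text
time: 22.88
position: [564.9, -149.7, 317.0]
orientation: [-1.321, -2.849, 0.0]
contact_force: [0.5, 1.2, -2.7]
gripper_width: 0.252
gripper_force: 36.0
```

```bash
python3 meas.py|grep '^ya\|^29\|^30'|cut -c1-70; F=$(ls -t pics/m_*|head -1); python3 - $F <<'E'
import sys,tilt,cv2
from tilt import *
f=cv2.imread(sys.argv[1])[:,:,::-1];bg=cv2.imread('pics/scene0.png')[:,:,::-1]
y=int(proj('scene',G)[0,1])
for d in(14,18,21):tiltfit(f,bg,y+d)
E
```

```text
ya -0.8680507582404574 G px [[422.90417976 267.43363471]] tip px .385 
290                        6344445666665544558                        
291                         63344555544444457                         
292                          8333444443345689                         
293                            85533344557898                         
294                               55566677899                         
295                               86666777889                         
296                                6666777889a                        
297                                8666677789a                        
298                                 6666777889                        
299                                 8666677889                        
300                                 9666677889a                       
301                                  8666677899                       
302                                   766677899                       
303                                     9987789                       
304                                
[... 353 characters left out ...]
             bb                      
0.25 [3.25 0.77] 109.4
0.3 [2.18 0.42] 91.4
0.35 [1.01 0.35] 72.1
0.4 [-0.08  0.3 ] 51.4
0.45 [-1.73  0.33] 53.1
0.5 [-3.85  0.08] 79.1
0.55 [-7.42 -1.32] 113.6
best [ 0.426 -0.885  0.256] 46.979164123535156 obs px 413.0
0.25 [3.4  0.58] 100.2
0.3 [2.18 0.39] 84.7
0.35 [1.18 0.22] 65.3
0.4 [-0.08  0.21] 48.0
0.45 [-1.87  0.12] 49.8
0.5 [-4.19  0.3 ] 69.8
0.55 [-6.42  0.29] 90.0
best [ 0.418 -0.703  0.16 ] 44.7353401184082 obs px 307.0
0.25 [ 5.08 -0.09] 92.4
0.3 [ 3.08 -0.05] 77.4
0.35 [ 1.68 -0.04] 61.7
0.4 [-0.15 -0.03] 47.5
0.45 [-2.23 -0.01] 45.5
0.5 [-4.73  0.01] 54.5
0.55 [-7.26  0.1 ] 66.8
best [ 0.422 -1.062 -0.017] 43.58256530761719 obs px 235.0
```

```bash
sed -i 's/>28)&(f.mean(2)<212)/>TH)\&(f.mean(2)<225)/; s/^K=6/K=6;TH=28/' tilt.py; python3 - <<'E'
import tilt,cv2,glob,os
from tilt import *
bg=cv2.imread('pics/scene0.png')[:,:,::-1]
y=int(proj('scene',G)[0,1])
F=sorted(glob.glob('pics/m_*'),key=os.path.getmtime)[-1]
f=cv2.imread(F)[:,:,::-1]
for th in(9,13,18):
    tilt.TH=th;print(th);tiltfit(f,bg,y+16)
E
```

```text
9
0.25 [6.26 1.47] 110.9
0.3 [3.91 1.27] 82.5
0.35 [2.27 1.14] 55.1
0.4 [0.11 0.93] 26.8
0.45 [-1.54  0.85] 15.8
0.5 [-3.68  0.58] 36.1
0.55 [-5.39  1.11] 64.3
best [ 0.442 -1.308  0.814] 15.321760177612305 obs px 418.0
13
0.25 [5.42 0.95] 112.2
0.3 [3.75 0.92] 86.5
0.35 [1.75 0.82] 59.6
0.4 [0.11 0.7 ] 31.8
0.45 [-1.58  0.68] 21.9
0.5 [-3.53  0.74] 39.9
0.55 [-5.39  0.9 ] 69.0
best [ 0.442 -1.371  0.629] 21.29861068725586 obs px 398.0
18
0.25 [3.42 0.93] 98.5
0.3 [2.03 0.58] 81.7
0.35 [1.01 0.64] 66.4
0.4 [-0.16  0.38] 45.9
0.45 [-1.89  0.35] 44.5
0.5 [-3.68  0.56] 67.2
0.55 [-6.08  0.71] 94.0
best [ 0.426 -1.039  0.375] 41.097991943359375 obs px 368.0
```

Tilt now fits at about 0.435, roughly 0.045 too much. I'll ease it back by nudging the tip side against the hole's far wall.

Emit:
move_arm --fingers '[0.01, 0.01, 0.01, 0.01, 0.01, 0.01, 0.01, 0.01]' --pt "0 0 0" --pt "0 0 0.02" --pt "0 0 0.02" --pt "0 0 0.02" --pt "0 0 0.02" --pt "0 0 0" --pt "0 0 0" --pt "0 0 0" --yaw '[-0.15, -0.15, -0.15, -0.15, -0.15, -0.15, -0.1, 0]'

```text
time: 23.92
position: [564.7, -149.7, 236.8]
orientation: [0.204, -3.133, -0.001]
contact_force: [0.1, -0.0, -1.9]
gripper_width: 0.256
gripper_force: 36.0
```

```bash
python3 go.py 554 -152.8 141 0.13
```

```text
t 23.93 p [ 564.7 -149.7  236.8] yang(body yaw) 0.13 z [-0.0016  0.0003 -1.    ] F [ 0.1 -0.  -1.9] w 0.256 q7 [-0.2   0.26  0.46  1.62 -0.12  1.29  1.98]
now-axes dp [10.8 -1.8 95.8] yaw 0.0 after-yaw dp [10.8 -1.8 95.8]
```

Emit:
move_arm --fingers '[0.01, 0.01, 0.01, 0.01, 0.01, 0.0218, 0.0218]' --pt "0.0108 -0.0018 0.02" --pt "0 0 0.03" --pt "0 0 0.025" --pt "0 0 0.014" --pt "0 0 0.007" --pt "0 0 0" --pt "0 0 0" --yaw '[0, 0, 0, 0, 0, 0, 0]'

```text
time: 24.8
position: [555.2, -153.1, 142.6]
orientation: [-0.204, 3.134, -0.0]
contact_force: [-0.2, -0.3, -0.5]
gripper_width: 0.257
gripper_force: 14.5
```

Emit:
move_arm --fingers '[0.0218, 0.0218, 0.0218, 0.0218]' --pt "-0.003 0 0" --pt "-0.003 0 0" --pt "-0.002 0 0" --pt "0 0 0" --yaw '[0, 0, 0, 0]' --grip_force 20

```text
time: 25.3
position: [562.7, -151.8, 141.7]
orientation: [0.205, -3.135, -0.0]
contact_force: [0.5, 0.3, -1.4]
gripper_width: 0.254
gripper_force: 14.5
```

Emit:
move_arm --fingers '[0.0218, 0.0218, 0.0218]' --pt "-0.002 0 0" --pt "0 0 0" --pt "0 0 0" --yaw '[0, 0, 0]'

```text
time: 25.68
position: [564.5, -151.7, 141.8]
orientation: [0.204, -3.135, -0.0]
contact_force: [-0.5, 0.3, -1.8]
gripper_width: 0.259
gripper_force: 14.5
```

Emit:
move_arm --fingers '[0.0218, 0.0218, 0.0218]' --pt "-0.002 0 0" --pt "0 0 0" --pt "0 0 0" --yaw '[0, 0, 0]'

```text
time: 26.05
position: [566.6, -151.4, 141.8]
orientation: [-0.204, 3.135, 0.0]
contact_force: [0.2, -0.1, -1.1]
gripper_width: 0.257
gripper_force: 14.3
```

Emit:
move_arm --fingers '[0.0218, 0.0218, 0.0218]' --pt "-0.002 0 0" --pt "0 0 0" --pt "0 0 0" --yaw '[0, 0, 0]'

```text
time: 26.42
position: [568.4, -151.1, 141.7]
orientation: [0.204, -3.135, -0.0]
contact_force: [-2.6, -0.2, -0.7]
gripper_width: 0.255
gripper_force: 11.6
```

Emit:
move_arm --fingers '[0.0218, 0.0218, 0.0218, 0.0218]' --pt "-0.002 0 0" --pt "-0.0015 0 0" --pt "0 0 0" --pt "0 0 0" --yaw '[0, 0, 0, 0]'

```text
time: 26.92
position: [572.0, -150.6, 141.8]
orientation: [-0.205, 3.135, 0.0]
contact_force: [-1.4, 0.2, -0.5]
gripper_width: 0.254
gripper_force: 11.1
```

Emit:
move_arm --fingers '[0.01, 0.01, 0.01, 0.01, 0.01, 0.01, 0.01, 0.01, 0.01, 0.01]' --pt "0 0 0" --pt "0.003 0 0" --pt "0 0 -0.01" --pt "0 0 -0.03" --pt "0 0 -0.045" --pt "0 0 -0.03" --pt "0 0 -0.03" --pt "0 0 -0.03" --pt "0 0 0" --pt "0 0 0" --yaw '[0, 0, 0, 0, 0, 0.18, 0.18, 0.18, 0.18, 0.18]' --grip_force 30

```text
time: 28.18
position: [569.3, -151.2, 318.1]
orientation: [1.188, 2.907, 0.001]
contact_force: [-0.2, -0.2, -2.1]
gripper_width: 0.251
gripper_force: 30.2
```

Emit:
move_arm --fingers '[0.01, 0.01, 0.01]' --pt "0 0 0" --pt "0 0 0" --pt "0 0 0" --yaw '[0.1, 0, 0]'

```text
time: 28.55
position: [569.1, -151.1, 317.2]
orientation: [1.32, 2.85, 0.0]
contact_force: [0.9, -0.3, -0.6]
gripper_width: 0.252
gripper_force: 30.2
```

```bash
python3 meas.py >/dev/null; python3 go.py; python3 - <<'E'
import tilt,cv2,glob,os
from tilt import *
bg=cv2.imread('pics/scene0.png')[:,:,::-1]
y=int(proj('scene',G)[0,1])
F=sorted(glob.glob('pics/m_*'),key=os.path.getmtime)[-1]
f=cv2.imread(F)[:,:,::-1]
for th in(9,13):
    tilt.TH=th;print(th);tiltfit(f,bg,y+16)
E
```

```text
t 28.6 p [ 569.1 -151.   317.1] yang(body yaw) -0.868 z [ 0.0004  0.0002 -1.    ] F [-0.3  0.6 -1.7] w 0.254 q7 [-0.3   0.24  0.59  1.49 -0.14  1.45  0.99]
9
0.25 [3.41 1.51] 79.9
0.3 [1.5  0.98] 50.3
0.35 [-0.31  0.88] 23.5
0.4 [-2.14  0.84] 14.3
0.45 [-3.94  0.86] 37.6
0.5 [-6.28  0.48] 64.6
0.55 [-8.11  0.51] 92.6
best [ 0.389 -1.835  0.762] 12.885801315307617 obs px 418.0
13
0.25 [2.24 0.68] 81.6
0.3 [1.17 0.94] 56.7
0.35 [-0.57  0.53] 28.5
0.4 [-2.32  0.54] 20.6
0.45 [-4.15  0.56] 42.7
0.5 [-6.11  0.79] 69.6
0.55 [-8.44  0.04] 94.7
best [ 0.385 -1.714  0.508] 18.753087997436523 obs px 399.0
```

Tilt is 0.387, which is on target. Next: over the marked spot, turned to the stand's yaw.

```bash
python3 go.py 528.8 40.3 317 -0.245
```

```text
t 28.6 p [ 569.1 -151.   317.1] yang(body yaw) -0.868 z [ 0.0004  0.0002 -1.    ] F [-0.3  0.6 -1.7] w 0.254 q7 [-0.3   0.24  0.59  1.49 -0.14  1.45  0.99]
now-axes dp [172.   93.    0.1] yaw -0.623 after-yaw dp [ 85.5 175.9   0.1]
```

Emit:
move_arm --fingers '[0.01, 0.01, 0.01, 0.01, 0.01, 0.01, 0.01, 0.01, 0.01, 0.01]' --pt "0.012 0.006 0" --pt "0.024 0.014 0" --pt "0.034 0.018 0" --pt "0.034 0.018 0" --pt "0.034 0.018 0" --pt "0.022 0.013 0" --pt "0.012 0.006 0" --pt "0 0 0" --pt "0 0 0" --pt "0 0 0" --yaw '[0, 0, 0, 0, 0, 0, 0, -0.18, -0.18, -0.18]' --grip_force 50

```text
time: 29.85
position: [529.1, 39.9, 316.9]
orientation: [0.507, 3.1, -0.0]
contact_force: [-0.3, -0.7, -1.3]
gripper_width: 0.244
gripper_force: 53.3
```

Emit:
move_arm --fingers '[0.01, 0.01, 0.01, 0.01, 0.01]' --pt "0 0 0.01" --pt "0 0 0.01" --pt "0 0 0.01" --pt "0 0 0" --pt "0 0 0" --yaw '[-0.083, 0, 0, 0, 0]'

```text
time: 30.48
position: [529.3, 40.4, 287.0]
orientation: [0.388, 3.117, 0.0]
contact_force: [0.8, -0.9, -0.8]
gripper_width: 0.249
gripper_force: 53.3
```

```bash
python3 go.py 528.8 40.3 272.8 -0.245; python3 - <<'E'
import tilt
from tilt import *
f=grab_frame('scene');cv2.imwrite('pics/hov.png',f[:,:,::-1])
h0=cv2.imread('pics/full_hang.png')[:,:,::-1]
g=f.astype(int).mean(2)
tp=proj('scene',pts(.387,[0,0,-92],-5))[0];print('tip pred',tp,'ring proj',proj('scene',[562,32,173.5]))
for n,I in(('hov',f),('hang',h0)):
    g=I.astype(int).mean(2).astype(int)
    for y in range(226,268):print(n,y,''.join('%x'%(g[y,x]//16) for x in range(318,378)))
E
```

```text
t 30.48 p [529.3  40.4 287. ] yang(body yaw) -0.247 z [ 0.0003  0.0001 -1.    ] F [ 0.8 -0.9 -0.8] w 0.249 q7 [-0.55  0.1   0.42  1.68 -0.04  1.37  1.2 ]
now-axes dp [ 0.5 -0.2 14.2] yaw -0.002 after-yaw dp [ 0.5 -0.2 14.2]
tip pred [345.35045141 248.16830837] ring proj [[346.89904762 256.79498695]]
hov 226 cbbbbb6112577522222222478deeecc88adeeeeeeeeedeeddeeeeeeeeeee
hov 227 ccbbbba3115774222222224769dddddcc8aceeeeeeeeedeeeeeeddeeeeed
hov 228 ccbaaaa8115774222222225767accddddc89ceeeeeeeeddeedddeeeeeeff
hov 229 ccbaaaa94157742222222257679cccddddc89ceeeeeeeeeddeedeeffffff
hov 230 cccaaaaa8357742222232256669cccddddc889ceeeeeeeeedeffffffffff
hov 231 cccaa9999657742222222246678cccddddd8889ceeeeeeffffffffffffff
hov 232 cccba9999857762222344456668ccdcdcddc8889ceeeceffffffffffeddc
hov 233 ccccb999874677444443466666acccddcdecb8889ceebdffffffedccbaaa
hov 234 ccccca87754355333345566667cccdddcdeccb8889ceabefedccaaaaaaaa
hov 235 cccccbb7544222212456666568ccccdddedcccb8889ca9acbaaaa9aaaade
hov 236 ccccccca74542135566666558ccccdddeedccccb888aa99aaaaaaaaaceff
hov 237 cccccccc7445455666665556bddddddd
[... 4338 characters left out ...]

hang 258 cccccccccccccccdfeffffffbdfeeeffebfffddcba99999aaaaa99999988
hang 259 cccccccccccccceeffffffffecfffffcbefffdba99997aaaaaaa99999999
hang 260 cccccccccccceeffffffffffd9ceeddbeffeeb9999898aaaaaaa9999999a
hang 261 cccccccccceeffffffffffffededbaeeffedb9999b999aaaaaaa998999a9
hang 262 accccccbeefffffffffffffffffeeeffedba99abbb999aaaaaaa99999a99
hang 263 8ccccbdeffffffffffffffffffffffedca99abbccb999aaaaaa99999aaaa
hang 264 5cccceffffffffffffffffffffffeeca99abbccccb99aaaaaaa9989aaaaa
hang 265 3acccefffffffffffffffffffffecba9abbccccccb99aaaaaaa999aaaaaa
hang 266 39ccccfffffffffffffffffffecbaaa8bccccccccb99aaaaaaa999aaaaaa
hang 267 39cccceffffffffffffffffedcaaa9bbcccccccccb99aaaaaaa999aaaaaa
```

The tip shows at scene (344,250.5), and the loaded ring's centre is at (346.9,257.2), as predicted. I'll move onto the normal through the spot and then approach along it.

```bash
python3 go.py 530.1 40 272.8 -0.245
```

```text
t 30.52 p [529.4  40.4 287.2] yang(body yaw) -0.247 z [ 0.0006  0.0002 -1.    ] F [-0.   0.3 -1.1] w 0.252 q7 [-0.55  0.1   0.42  1.68 -0.04  1.37  1.2 ]
now-axes dp [-0.8 -0.2 14.4] yaw -0.002 after-yaw dp [-0.8 -0.2 14.4]
```

Emit:
move_arm --fingers '[0.01, 0.01, 0.01, 0.01, 0.01]' --pt "-0.001 0 0.007" --pt "0 0 0.007" --pt "0 0 0" --pt "0 0 0" --pt "0 0 0" --yaw '[0, 0, 0, 0, 0]'

```text
time: 31.15
position: [530.2, 40.1, 273.0]
orientation: [0.387, 3.117, 0.0]
contact_force: [-0.4, -0.1, -1.9]
gripper_width: 0.248
gripper_force: 53.3
```

```bash
cat >look.py <<'E'
from ov import *
f=grab_frame('scene');g=f.astype(int).mean(2).astype(int)
F=[]
for _ in range(4):
    F.append(r.observe()['contact_force']);grab_frame('scene')
print('p',o['position'].round(1),'F',np.mean(F,0).round(2),'pred tip',proj('scene',pts(.387,[0,0,-92],-6.3)),pts(.387,[0,0,-92],-6.3))
for y in range(236,266):print(y,''.join('%x'%(g[y,x]//16) for x in range(328,368)))
E
python3 look.py
```

```text
p [530.2  40.1 273. ] F [-0.02 -0.34 -1.48] pred tip [[344.95120432 253.28467988]] [[557.79360621  33.17702721 184.79050564]]
236 27772222222237667ccdddeedccccb8889aa9aaa
237 48772222222346667dddddeeccccccb889999aaa
238 76774223434466668eeeeddecccccccb8999aaaa
239 6367633333666666ceeeeeddccccccccb999aaaa
240 5434422345666667eeeeeeeecccccccccb99aabe
241 542112356666656aeeeeeeeecccccccccb99beef
242 554345566665558cdeeeeefecccccccccbadefff
243 45556666655557acddfffffeccccccccbdefffff
244 64455555444579bcddeffffecccccccdffffffff
245 a8544443445789abcdeffffecccccdffffffffff
246 cbaa8845666789abcdeffffdccccffffffffffff
247 ccccbb866667789abcefffedcceeffffffffffff
248 ccccccb66667789abcefffedeeffffffffffffff
249 ccccccc866677789adeffeeeffffffffffffffff
250 cccccccb86677789befffeffffffffffffffffff
251 ccccccccb8667788bdffffffffffffffffffffff
252 cccccccccba9ac779cefffffffffffffffffffff
253 cccccccccccbcd878adccdeffffffffffffffddd
254 cccccccccccccee779ceeebdffffffffffffdcaa
255 ccccccccccceeff8abefffbcffffffffffddaa99
256 ccccccccbdeffffaeefeffcbefffffffedaa9999
257 cccccccdffffffedfedcffeaeffffeedba9999aa
258 cccccdffffffffcdfeeeffebfffeecba9999aaaa
259 ccccffffffffffecfffffcbefffdbaa9998aaaaa
260 cceeffffffffffd9ceeddbefffeba99a898aaaaa
261 eeffffeeefffffeeedbaeeffedb9999b999aaaaa
262 fffeeeddeffffffffeeeffedca9aabbc9aaaaaaa
263 feedddddfffffffffffffdcb99abcccc99aaaaaa
264 edddcdeefffffffffffecb99abcccccca9aaaaaa
265 dddcdefffffffffffecba9abbccccccca9aaaaaa
```

Emit:
move_arm --fingers '[0.01, 0.01, 0.01, 0.01]' --pt "-0.0015 0 0.0037" --pt "-0.0015 0 0.0037" --pt "0 0 0" --pt "0 0 0" --yaw '[0, 0, 0, 0]' --grip_force 60

```text
time: 31.9
position: [533.1, 39.4, 265.4]
orientation: [-0.387, -3.118, -0.0]
contact_force: [-0.3, -0.5, -0.8]
gripper_width: 0.25
gripper_force: 59.2
```

```bash
python3 look.py|head -1
```

```text
p [533.1  39.4 265.4] F [-0.45 -0.06 -1.78] pred tip [[346.26177594 255.64749842]] [[560.63441531  32.41402618 177.18077782]]
```

Emit:
move_arm --fingers '[0.01, 0.01, 0.01]' --pt "-0.0008 0 0.0018" --pt "0 0 0" --pt "0 0 0" --yaw '[0, 0, 0]'

```text
time: 32.52
position: [533.8, 39.2, 263.6]
orientation: [-0.387, -3.118, -0.0]
contact_force: [0.6, 0.1, -1.9]
gripper_width: 0.25
gripper_force: 59.2
```

```bash
python3 look.py|head -1
```

```text
p [533.8  39.2 263.6] F [-0.4   0.19 -1.58] pred tip [[346.59294624 256.16807665]] [[561.39323682  32.2779934  175.38531743]]
```

Emit:
move_arm --fingers '[0.01, 0.01, 0.01]' --pt "-0.0008 0 0.0018" --pt "0 0 0" --pt "0 0 0" --yaw '[0, 0, 0]'

```text
time: 33.15
position: [534.6, 39.0, 261.8]
orientation: [-0.387, -3.118, -0.0]
contact_force: [-0.9, -0.7, -0.2]
gripper_width: 0.247
gripper_force: 59.2
```

```bash
python3 look.py
```

```text
p [534.6  39.  261.8] F [-1.06  0.33  0.13] pred tip [[346.93221176 256.67729092]] [[562.14703326  32.10748346 173.65154205]]
236 112677422222223768cdddeedccccb8889a99aaa
237 412677422222222666bdddeeccccccb899999aaa
238 8226773322222226669eeddecccccccb8999aaaa
239 9426773222222226668eeedeccccccccb999aaaa
240 9836773222222227667eeeeecccccccccb99aabe
241 9975774222222426667eeeeecccccccccb99beef
242 9984776224334456668eeffecccccccccbacefff
243 876356633323656666affffecccccccccdeeffff
244 854433322255666668effffecccccccdffffffff
245 b5554213556666656adffffeccccccffffffffff
246 c7455545666665558cdfffedcccceeffffffffff
247 cb54666666655456acddffedcceeffffffffffff
248 cca5455554444579abcdefecdeffffffffffffff
249 ccca855433455789abcdefefffffffffffffffff
250 ccccbaaa75666779abccefffffffffffffffffff
251 ccccccccb66677789abcefffffffffffffffffff
252 ccccccccc86667789abcffffffffffffffffffff
253 cccccccccb76667789aacceffffffffffffffddd
254 ccccccccccb7667789adeeceffffffffffffdcaa
255 cccccccccccca88878adefbbffffffffffedba99
256 cccccccccdffeeeb878befeaefffffffedba9999
257 ccccccccffffffdc967aeffaeffffeedbaa999aa
258 cccccceefffffea9b99bffcafffeecbaa9998aaa
259 cccceefffffeecc9cceefdbeffeccaa9998a9aaa
260 cbdeffffeeecccc8adfedcefffeaa999899aaaaa
261 deffffeeddcccdeebbcbeeffedb99aab999aaaaa
262 fffffedddcceeeffeeeefffeca99abbc99aaaaaa
263 feeeedcccdeffffffffffecb99abbccc99aaaaaa
264 eddddccdeefffffffffedb99aacccccca9aaaaaa
265 dddddeeefffffffffedca9a9bbcccccca9aaaaaa
```

Contact came where predicted, with the tip at scene (345.3,258), about 2–3 mm from the ring's centre. I'll press on to roughly 3 N.

Emit:
move_arm --fingers '[0.01, 0.01, 0.01, 0.01]' --pt "-0.0008 0 0.0018" --pt "-0.0006 0 0.0014" --pt "0 0 0" --pt "0 0 0" --yaw '[0, 0, 0, 0]'

```text
time: 33.9
position: [535.9, 38.7, 258.6]
orientation: [-0.387, -3.118, -0.0]
contact_force: [-1.8, 0.2, 0.1]
gripper_width: 0.25
gripper_force: 59.3
```

```bash
python3 look.py|head -1;python3 look.py|sed -n '12,30p'
```

```text
p [535.9  38.7 258.6] F [-1.98 -0.1   0.58] pred tip [[347.55255301 257.65158752]] [[563.49637486  31.7407267  170.41290127]]
246 b85553112456666657cffffdcccceeffffffffff
247 cb6554555666665559ddffedcbeeffffffffffff
248 cc744666666654468bcdefeddeffffffffffffff
249 ccb8555555444458abcddfefffffffffffffffff
250 cccba654433456789abcdfffffffffffffffffff
251 cccccbaaa45667789abcdfffffffffffffffffff
252 ccccccccc866677789bbdfffffffffffffffffff
253 cccccccccb66667789abbceffffffffffffffedd
254 cccccccccc86667788abeeceffffffffffffdcaa
255 ccccccccccb86677789cefcbffffffffffedba99
256 ccccccccccfec877978befeaefffffffedba9999
257 cccccccceefffeaba67aefdaeffffeedba9999aa
258 cccccceefffffea9c98bffcaffffeccaa9998aaa
259 cccbdefffffeecc9cceeffbeffedcaa9998a9aaa
260 ccdfffffffedccc8adffddefffeba99a9a9aaaaa
261 dfffffeeeecccdee9bddbefffeb999abaa9aaaaa
262 effffeddccccceffeeeeeffeca99abcc99aaaaaa
263 ffeeeddccdeeeffffffffecb99abcccc99aaaaaa
264 eeddddcdeefffffffffedcaaa9cccccca9aaaaaa
```

Emit:
move_arm --fingers '[0.01, 0.01, 0.01, 0.01]' --pt "-0.0005 0 0.0011" --pt "0 0 0" --pt "0 0 0" --pt "0 0 0" --yaw '[0, 0, 0, 0]'

```text
time: 34.9
position: [536.4, 38.6, 257.5]
orientation: [-0.387, -3.118, -0.0]
contact_force: [-1.3, 1.0, 1.6]
gripper_width: 0.251
gripper_force: 59.3
```

```bash
python3 look.py|head -1;python3 look.py|sed -n '1p;18,26p'; python3 - <<'E'
import tilt
from tilt import *
f=grab_frame('scene');h=cv2.imread('pics/full_hang.png')[:,:,::-1]
# barrel axis: rows of barrel, centre of dark run, gradient-based both images (same pose yaw): compare with model
y=int(proj('scene',G)[0,1]);print(y)
tilt.TH=22
tiltfit(f,h,y+16,pl=6,b0=-6.3)
for d in nets.masks_of('weight','scene')[:2]:
    ys,xs=np.where(d['region']);print(d['conf'],d['at'],xs.min(),xs.max(),ys.min(),ys.max())
print(r.observe()['time'])
E
```

```text
p [536.4  38.6 257.5] F [-2.06  0.44  0.77] pred tip [[347.77399847 257.98602503]] [[563.98359902  31.61634008 169.28194428]]
p [536.4  38.6 257.5] F [-2.52  0.15  1.1 ] pred tip [[347.76813206 257.97358651]] [[563.99069867  31.6465317  169.28584311]]
252 ccccccbbb866667789abceffffffffffffffffff
253 cccccccccb76677789abcceffffffffffffffedd
254 cccccccccc866677789adeceffffffffffffdcaa
255 ccccccccccb86667789aefcbffffffffffedba99
256 cccccccccceea867778befeaefffffffedba9999
257 cccccccceeffee98a77aefdaeffffeedbaa999aa
258 cccccbeefffffea8c98bffcaffffdcbaa9998aaa
259 ccccdefffffeecc9cceeffbcffedcaa9998a9aaa
260 ccdfffffffecccc8adffddeeffeba99a9a9aaaaa
229
0.25 [ 1.46 -1.89] 123.9
0.3 [ 0.9  -0.32] 102.5
0.35 [0.39 0.82] 89.1
0.4 [-0.21  1.81] 98.0
0.45 [-0.8   2.83] 116.9
0.5 [-1.41  3.96] 139.4
0.55 [-2.05  4.95] 162.1
best [0.355 0.374 0.821] 88.39582824707031 obs px 264.0
0.75 [207.1, 200.7] 202 216 179 208
0.67 [315.1, 294.2] 303 329 261 313
35.5
```

```bash
python3 -c "
from plant import r
print(r.job_done())"
```

```text
the job is handed in; nothing more can be done
None
```

I hung the weight on the stand's hook, then pressed the gauge onto the ringed spot at about 3 N with the plunger roughly half way in (about 6 of 12 mm). It was tilted to about 0.387 rad, measured before pressing because the check while pressed was unclear. I handed the job in at about 35 s; no verdict came back.

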